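# Weigh a tin of screws on the bench balance

## Robot

A 6-joint arm with a two-finger parallel gripper is mounted at the origin on the work surface. World frame = base frame: x ahead of the robot, y to its left, z up, the work surface at z = 0. Lengths are in m, angles in rad, forces in N, time in s.
With the tool pointing down it reaches from about 0.375 to 0.9 m from the base axis. Payload 3.1 kg.
Tool frame: the origin (TCP) lies midway between the tips of the shut fingers; the grasp point (between the pads) lies 19 mm behind it; z points along the fingers, y is the line along which they close (so a half turn about z gives the same grasp; the last joint's range is limited). The gripper opens to 85 mm and grips with 20 to 120 N. Pads are 22 mm wide; open, the fingers measure 114 mm over their backs; the gripper's body (76 mm by 85 mm) begins 54 mm behind the grasp point. The pads swing forward as they close: fully open they stand 13 mm farther back than shut.
Start: joints at [1.089, 0.527, 1.433, -0, 1.181, -0.178], TCP at [0.186, 0.597, 0.231] pointing down, gripper open.
Joint ranges: [-3.08, 3.08], [-0.75, 2.2], [0.22, 2.44], [-1.43, 4.57], [0, 2.65], [-2.85, 2.85]. Speed limits (rad/s): [2.79, 2.79, 3.14, 3.14, 3.14, 3.14].

## Interface

Orientations are given as a unit quaternion [x, y, z, w].
In Python, from station import sense, vision, order gives the robot as it stands.
- The arm moves only by the shell command python3 -m crank 'ROWS' [OPENING] [FORCE]. ROWS is JSON, a list of rows, each an object with "dp": the shift along the world's x, y, z in units of 30 mm (1.0 is 30 mm), a list of three; "angular": the turn, a rotation vector about the world's x, y, z in degrees, a list of three. In form: [{"dp": [dx, dy, dz], "angular": [ax, ay, az]}, ...]. A call has 1 to 20 rows; each row shifts and turns the commanded pose from where the row before left it; what a row does not reach is not made up. A row lasts 1/10 s, in which the tool goes at most 50 mm and 8.59 degrees, less where a joint would pass 70% of its speed; a pose out of reach is approached as far as the arm can. A call is refused whole if a number of a shift passes 1 or a number of a turn 8.59, either way. A call with a gripper value outside its range is refused whole. OPENING is the closure, from 0 (fully open) to 1 (shut), set as the call begins (- or left out, the last holds). The fingers move at their own pace and stop on an object; FORCE is the grip in N (left out, the last holds). Time passes only in rows, so rows that do not move let the fingers close. It gives the time, the measured TCP pose, the force, the opening and the grip force at its end, in the units of the state.
- sense(): the state, without advancing time (a new reading comes with each control period).
- vision.snapshot(name): name is "scene" or "side" or "wrist"; returns a dict with "image" (480x640x3 uint8, blue, green, red), "range_z" (480x640 float32, m along the optical axis (not along the pixel's ray), 0 where there is no reading), "mtx" (3x3 intrinsics, pixels), "pose" (4x4, takes a point from camera to world coordinates); the wrist camera has in their place "mount" (4x4, takes a point from camera to tool coordinates, whose origin is the TCP and whose axes are the flange's). Camera axes: x right, y down, z forward; pixel columns grow to the right and rows downward; lengths in m; the calibration is good to about 2 mm. A picture is of the moment at which its call begins: read the wrist's pose just before it.
- order.sign_off(): hands the job in; it is judged then, once.
The state is a dict: "t": time; "q": joint angles; "qd": joint speeds; "tau": joint torques, N m; "tcp_pos": TCP position; "tool_rot": TCP orientation; "force": force on the tool from outside, world axes, zero at the start; "ft_torque": the same for the moment, N m; "finger_gap": opening from 0.0 (shut) to 1.0 (fully open); "gripper_force": force on a finger pad.
Only numpy, scipy, OpenCV 4.12 (cv2) and the standard library are available. Lean on these libraries where they do the work, as an engineer would, in place of code of your own. Each camera call takes 0.05 s, during which the arm holds its last target. There are 200 camera calls.

## Task

Weigh the closed tin of screws that stands on one pan of the bench balance: take steel weights by their knobs from the block under the batten and set them down gently on the empty pan, until the beam comes to rest level with the pointer within the broad dark mark of the dial. Leave the tin as it stands and put no weight on its pan; weights that you do not need stay upright in the block or on the bench, and the other things on the bench are left alone.

Things in the scene. Friction and masses are not known exactly. Their poses are not given: they have to be found in the camera images.
- beam (a joint): tilt of the balance's beam, rad: 0 level, positive with the empty (load) pan down; stops at -0.16 (the start, tin down) and +0.16. Between the stops it leans 0.069 rad per 50 g of difference between the pans, wherever in the pan the load stands; a push down on the empty pan counts as load (0.49 N as 50 g). It settles in about 1 s. The dial's dark mark spans about -0.045 to 0.045.
- balance: grey bench balance fixed on the bench: foot 120 x 260 x 22, upright white dial 75 wide in its middle up to 193 above the bench, thin black pointers on both its faces. The two pans, 120 either side of the middle, stay level as they rise and sink. Origin at the centre of the foot's underside; its y runs from the empty pan to the tin's pan, z up.
- pan_load_floor (a point): centre of the floor of the empty pan, where the weights go: round steel pan, inner diameter 126, rim 6 high above the floor; the floor is 115 above the bench when level, 134 at the start.
- pan_load: the empty pan as a body; its origin is 30 below the middle of its floor, at the end of the beam.
- pan_tin_floor (a point): centre of the floor of the other pan, of the same form, on which the tin stands.
- pan_tin: the tin's pan as a body; its origin is 30 below the middle of its floor.
- tin: closed metal tin of screws, diameter 69, 70 tall, mass unknown, between 90 and 310 g, standing on the lowered pan; origin at the centre of its underside.
- rack: dark wooden stand fixed on the bench: footboard 110 x 340 x 6, on it the light weight block 70 x 225, its top 18 above the bench, with three wells in a row 75 apart, and over the row a batten between posts 155 either side. Origin under the middle well at bench height; x points away from the stand's open front, y along the row, z up.
- batten_front (a point): middle of the lower front edge of the batten, which is 35 deep, 22 thick, runs along the row and stands 180 above the bench. Its front edge is 5 in front of the wells' centre line, so a tool pointing straight down cannot reach the knobs: come in from the front, tilted about 35 degrees, lift a weight 12 or so, and draw it out to the front.
- well0 (a point): centre of the floor of the well at the stand's -y end, 12 above the bench. Each well is round, 32 wide and 6 deep.
- well1 (a point): centre of the floor of the middle well.
- well2 (a point): centre of the floor of the well at the stand's +y end.
- weight_50: the flattest of three plain steel weights, 50 g: round body of diameter 28, 10 high, then a thin neck and a round knob of diameter 15 and height 10, its centre 24 above the underside, 31 tall overall. Origin at the centre of its underside, z up. It starts upright in any one of the block's three wells.
- weight_100: the middle one of three plain steel weights, 100 g: round body of diameter 28, 20 high, then a thin neck and a round knob of diameter 15 and height 10, its centre 34 above the underside, 41 tall overall. Origin at the centre of its underside, z up. It starts upright in any one of the block's three wells.
- weight_200: the tallest of three plain steel weights, 200 g: round body of diameter 28, 38 high, then a thin neck and a round knob of diameter 15 and height 10, its centre 52 above the underside, 59 tall overall. Origin at the centre of its underside, z up. It starts upright in any one of the block's three wells.
- hammer: claw hammer lying on the bench, 0.3 m long; origin under its middle. Bystander: leave it alone.
- screwdriver: screwdriver with a wooden handle lying on the bench near the robot; origin under its middle. Bystander: leave it alone.
- sanding_block: wooden sanding block with a cork sole, 60 x 100 x 36; origin at the centre of its underside. Bystander: leave it alone.
- glue: white plastic glue bottle, diameter 56, 150 tall, standing; origin at the centre of its underside. Bystander: leave it alone.
- handle: turned wooden handle standing on end, diameter 44, 110 tall; origin at the centre of its underside. Bystander: leave it alone.
- jar: glass jar with a steel lid, diameter 70, 90 tall; origin at the centre of its underside. Bystander: leave it alone.
- offcut: dark wooden offcut, 50 x 140 x 40; origin at the centre of its underside. Bystander: leave it alone.
Things that resemble listed ones, but are neither listed nor needed, are in the scene too. What is shaped like the weight_200 but green is not meant.

How it is judged:
By the outcome, as a careful person would: the job done as asked, in the order asked, and still so for the second after the job is handed in, with the robot touching nothing.
It also fails if it takes over 72 s, if anything falls off the work surface, if the arm or the gripper's body presses on something with over 40 N, if the wrist force passes 120 N, or if a joint passes its speed limit or range.

## Working session

There is one attempt and no reset: what is moved stays moved. The work goes in short steps, Python scripts to look and compute and a shell command to move; the robot and the scene stay as the last step left them, time stands still between calls to the robot, and variables do not carry over. Pictures are saved under pics/ and viewed, at most 10 in all, crops included, and the job is handed in when it is done.

```bash
mkdir -p pics
cat > h.py <<'E'
import numpy as np,cv2,json
from station import sense,vision,order
from scipy.spatial.transform import Rotation as R
def snap(n):
    s=sense(); d=vision.snapshot(n)
    if n=='wrist':
        T=np.eye(4);T[:3,:3]=R.from_quat(s['tool_rot']).as_matrix();T[:3,3]=s['tcp_pos'];d['pose']=T@d['mount']
    np.savez('last_%s.npz'%n,**d); return d
def load(n): return dict(np.load('last_%s.npz'%n))
def P(d,u,v,r=1):
    z=d['range_z'][v-r:v+r+1,u-r:u+r+1];z=np.median(z[z>0]) if (z>0).any() else np.nan
    k=d['mtx'];p=np.array([(u-k[0,2])/k[0,0]*z,(v-k[1,2])/k[1,1]*z,z,1]);return (d['pose']@p)[:3].round(4)
def proj(d,p):
    c=np.linalg.inv(d['pose'])@np.r_[p,1];k=d['mtx']@c[:3];return (k[:2]/k[2]).round(1)
E
python3 - <<'E'
from h import *
a=snap('scene');b=snap('side')
cv2.imwrite('pics/a.png',a['image']);cv2.imwrite('pics/b.png',b['image'])
print(sense()); print(a['pose'].round(3),b['pose'].round(3))
E
```

```text
{'t': 0.1, 'q': array([ 1.08952599e+00,  5.28364849e-01,  1.43374061e+00, -6.86513327e-06,
        1.18139891e+00, -1.78518275e-01]), 'qd': array([ 0.00028605, -0.00218177, -0.00300262,  0.00098266,  0.00015483,
        0.00153686]), 'tau': array([-2.23953784e-04, -4.43305242e+01, -1.78584927e+01, -2.89252057e-04,
        3.84910440e-03,  2.20719613e-05]), 'tcp_pos': array([0.18603371, 0.59601745, 0.23044728]), 'tool_rot': array([ 1.50797209e-01,  9.88564256e-01, -9.05342094e-04, -3.06639988e-04]), 'force': array([ 0.37513477, -0.67438308, -0.83202961]), 'ft_torque': array([-0.0192438 ,  0.0134    ,  0.01249993]), 'gripper_force': 0.0, 'finger_gap': 1.0023404697097573}
[[ 0.728  0.534 -0.429  1.146]
 [ 0.685 -0.577  0.445 -0.555]
 [-0.01  -0.618 -0.786  1.156]
 [ 0.     0.     0.     1.   ]] [[ 0.692 -0.468  0.549 -0.059]
 [-0.722 -0.449  0.526 -0.595]
 [ 0.    -0.761 -0.649  0.917]
 [ 0.     0.     0.     1.   ]]
```

View pics/a.png

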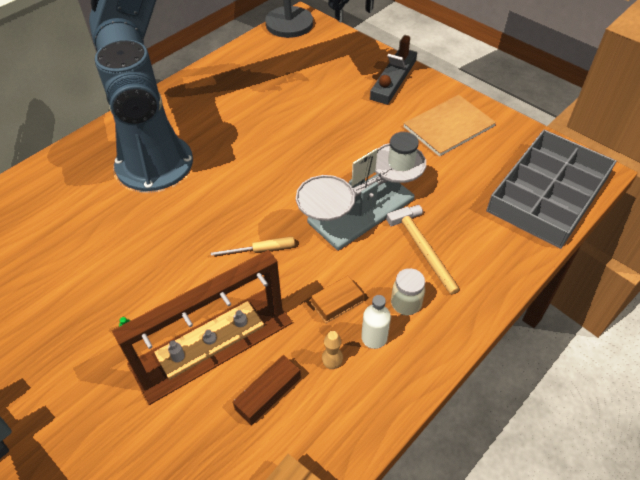

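View pics/b.png

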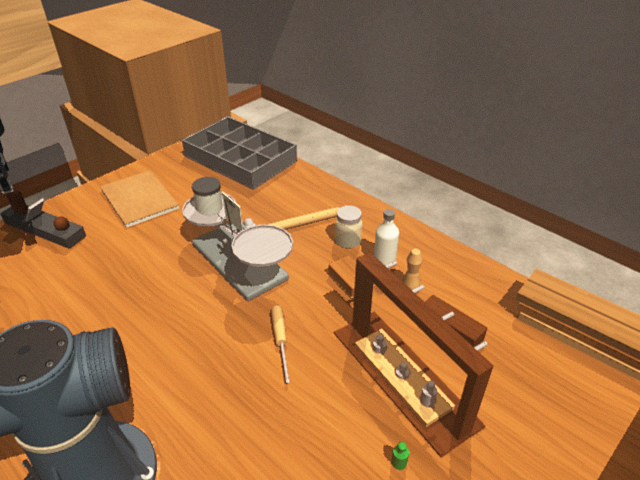

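The scene view shows the rack at (200,330), with the weights in the block at (176,350), (209,335) and (240,316), and the empty pan at (325,197). In the side view the weights are at (380,345), (403,370) and (429,395), with the green decoy at (400,455).

Run:
```python
from h import *
a=load('scene');b=load('side')
for n,d,L in(('a',a,[(325,197),(404,139),(335,245),(415,200),(120,340),(272,262),(240,312),(209,332),(175,346),(151,399),(290,325),(147,340),(262,279),(332,358),(375,303),(270,390)]),('b',b,[(262,245),(206,183),(361,262),(487,368),(380,338),(403,365),(430,384),(445,449),(337,327),(482,345),(390,265),(400,447)])):
  for p in L: print(n,p,P(d,*p))
c=[cv2.resize(a['image'][245:410,100:300],None,fx=4,fy=3.6,interpolation=3)]
cv2.imwrite('pics/a2.png',c[0]);cv2.imwrite('pics/b2.png',cv2.resize(b['image'][245:460,320:500],None,fx=2.7,fy=2.7,interpolation=3))
```

```text
a (325, 197) [0.5086 0.1313 0.1338]
a (404, 139) [0.5389 0.3767 0.1643]
a (335, 245) [0.5578 0.1131 0.0164]
a (415, 200) [0.602  0.3682 0.0017]
a (120, 340) [ 0.5158 -0.4143  0.2003]
a (272, 262) [ 0.5915 -0.1101  0.2017]
a (240, 312) [ 0.5499 -0.1787  0.0526]
a (209, 332) [ 0.5323 -0.2521  0.0411]
a (175, 346) [ 0.5193 -0.3264  0.0642]
a (151, 399) [ 0.5446 -0.4221  0.005 ]
a (290, 325) [ 0.626  -0.1082 -0.001 ]
a (147, 340) [ 0.5473 -0.3802  0.1939]
a (262, 279) [ 0.602  -0.1478  0.1938]
a (332, 358) [ 0.7612 -0.1203  0.0394]
a (375, 303) [ 0.7804 -0.0183  0.1497]
a (270, 390) [ 0.719  -0.2547  0.0396]
b (262, 245) [0.5124 0.1308 0.1338]
b (206, 183) [0.5494 0.3742 0.1653]
b (361, 262) [ 0.5626 -0.1083  0.2012]
b (487, 368) [ 0.5109 -0.4164  0.2013]
b (380, 338) [ 0.5442 -0.184   0.0529]
b (403, 365) [ 0.5303 -0.2541  0.0418]
b (430, 384) [ 0.5119 -0.3267  0.0694]
b (445, 449) [ 0.4591 -0.406   0.0066]
b (337, 327) [ 5.399e-01 -7.130e-02  1.000e-04]
b (482, 345) [ 0.5529 -0.3837  0.1933]
b (390, 265) [ 0.601  -0.1501  0.1944]
b (400, 447) [ 0.3807 -0.3598  0.0575]
```

View pics/a2.png

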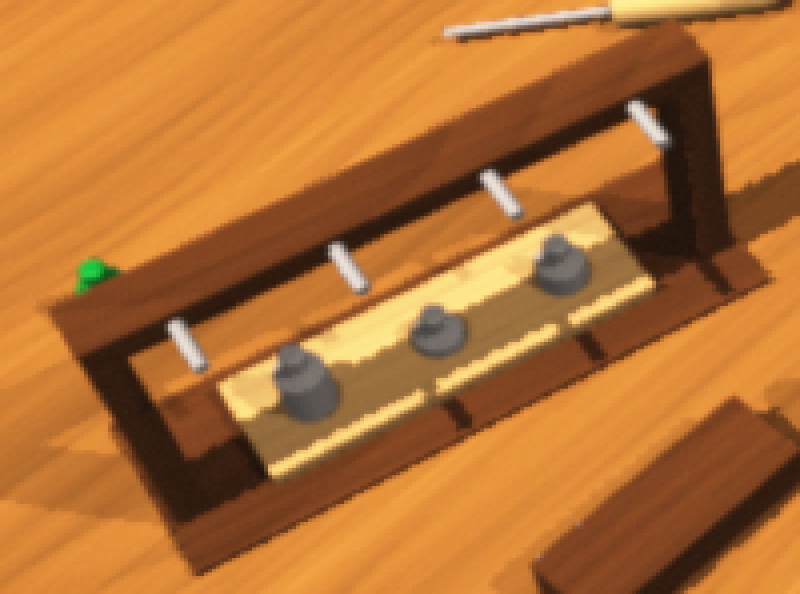

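View pics/b2.png

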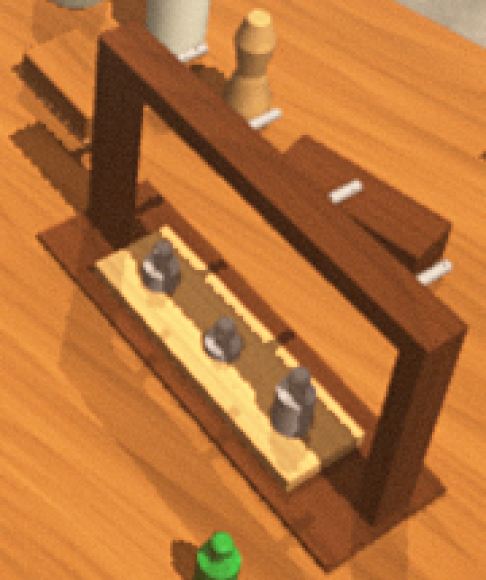

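Run:
```python
from h import *
def cloud(d):
    k=d['mtx'];v,u=np.mgrid[:480,:640];z=d['range_z'];m=z>0
    p=np.c_[((u-k[0,2])/k[0,0]*z)[m],((v-k[1,2])/k[1,1]*z)[m],z[m]];return p@d['pose'][:3,:3].T+d['pose'][:3,3]
C=np.r_[cloud(load('scene')),cloud(load('side'))]
ok=(C[:,0]>.4)&(C[:,0]<.66)&(C[:,1]>-.5)&(C[:,1]<-.05);S=C[ok]
B=S[(S[:,2]>.198)&(S[:,2]<.206)]
r=cv2.minAreaRect(B[:,:2].astype(np.float32));print('batten',r)
pts=cv2.boxPoints(r);c=np.array(r[0]);e=pts-pts[0];L=e[np.argmax(np.linalg.norm(e[[0,1,3]],axis=1)[[0,1,2]])] if 0 else None
ax=np.linalg.svd(B[:,:2]-B[:,:2].mean(0),full_matrices=False)[2][0];ax*=np.sign(ax[1]);n=np.array([ax[1],-ax[0]])
print('axis y',ax,'n',n,'yaw',np.degrees(np.arctan2(-ax[0],ax[1])))
print('batten n range',np.percentile((B[:,:2]-c)@n,[1,99]), 'y',np.percentile((B[:,:2]-c)@ax,[0.5,99.5]))
q=S[(S[:,2]>.185)&(S[:,2]<.197)];w=(q[:,:2]-c)@n;print('pegs n max/min',np.percentile(w,[1,50,99]))
t=S[(S[:,2]>.016)&(S[:,2]<.0195)];T=(t[:,:2]-c);T=T[abs(T@n)<.08];print('block n',np.percentile(T@n,[1,99]),'y',np.percentile(T@ax,[1,99]), len(T))
for y0 in(-.075,0,.075):
  q=S[(S[:,2]>.028)&(S[:,2]<.09)];Q=q[:,:2]-c;m=(abs(Q@ax-y0)<.02)&(abs(Q@n)<.06);z=q[m][:,2];print(y0,z.max(),'knob xy',q[m][z>z.max()-.006][:,:2].mean(0),'local',(Q[m][z>z.max()-.006]@n).mean(),(Q[m][z>z.max()-.006]@ax).mean())
for zz in((.136,.143),):
  q=C[(C[:,2]>zz[0])&(C[:,2]<zz[1])&(abs(C[:,0]-.52)<.12)&(abs(C[:,1]-.13)<.09)];print('rim',cv2.minEnclosingCircle(q[:,:2].astype(np.float32)),len(q))
q=C[(C[:,2]>.125)&(C[:,2]<.145)&(abs(C[:,0]-.52)<.12)&(abs(C[:,1]-.13)<.085)];print('pan',cv2.minEnclosingCircle(q[:,:2].astype(np.float32)),len(q),np.median(q[:,2]))
q=C[(C[:,2]>.15)&(C[:,2]<.25)&(abs(C[:,0]-.54)<.1)&(C[:,1]>.15)&(C[:,1]<.33)];print('dial',q.min(0),q.max(0),q.mean(0))
q=C[(C[:,2]>.155)&(C[:,2]<.175)&(abs(C[:,0]-.54)<.1)&(C[:,1]>.33)&(C[:,1]<.45)];print('tin',cv2.minEnclosingCircle(q[:,:2].astype(np.float32)))
```

```text
batten ((0.5568529963493347, -0.26000088453292847), (0.3318312466144562, 0.06967350840568542), 76.88594055175781)
axis y [0.227969   0.97366839] n [ 0.97366839 -0.227969  ] yaw -13.177527582983624
batten n range [-0.03310648  0.00277049] y [-0.16403497  0.16158979]
pegs n max/min [-0.0334838   0.000478    0.03187417]
block n [-0.06267928  0.00749581] y [-0.12473359  0.11202645] 3366
-0.075 0.0732773119786645 knob xy [ 0.5127672  -0.32731054] local -0.027580427933083882 -0.07558747517465099
0 0.047084225546184966 knob xy [ 0.52989853 -0.25436152] local -0.027530315981678523 -0.0006539102912318224
0.075 0.058204401011483275 knob xy [ 0.54671808 -0.18167966] local -0.02772286039366305 0.07394845275280261
rim ((0.5112231373786926, 0.14102555811405182), 0.07968106865882874) 1062
pan ((0.5112138986587524, 0.13775096833705902), 0.0764751136302948) 4177 0.134447402356477
dial [0.51486332 0.20703653 0.15006308] [0.53758425 0.28585131 0.19642498] [0.52447643 0.2450479  0.17345513]
tin ((0.5435168147087097, 0.371416300535202), 0.037949688732624054)
```

```bash
cat >> h.py <<'E'
n=np.array([.9737,-.228,0]);ys=np.array([.228,.9737,0]);s35,c35=np.sin(np.radians(35)),np.cos(np.radians(35))
zt=s35*n-c35*np.array([0,0,1.])
def goalR(sgn):
    y=sgn*ys;x=np.cross(y,zt);return R.from_matrix(np.c_[x,y,zt])
def to(goal,sgn,frm=None):
    s=sense();q=R.from_quat(s['tool_rot']);rv=np.degrees((goalR(sgn)*q.inv()).as_rotvec())
    print('tcp',np.round(s['tcp_pos'],4),'units',((np.array(goal)-s['tcp_pos'])/.03).round(2),'rot',rv.round(1),'F',s['force'].round(2),'gap',round(s['finger_gap'],3),'grip',round(s['gripper_force'],1),'t',s['t'])
E
python3 - <<'E'
from h import *
d=vision.snapshot('wrist');print(d['mount'].round(3))
k=np.array([.5128,-.3273,.064])
for s in(1,-1): to(k+.006*zt-.1*zt,s)
print('zt',zt, R.from_quat(sense()['tool_rot']).as_matrix().round(2))
for nm in('scene','side'):
    d=load(nm);kk=d['mtx'];v,u=np.mgrid[:480,:640];z=d['range_z'];m=z>0
    p=np.c_[((u-kk[0,2])/kk[0,0]*z)[m],((v-kk[1,2])/kk[1,1]*z)[m],z[m]];C=p@d['pose'][:3,:3].T+d['pose'][:3,3]
    q=C[(C[:,2]>.128)&(C[:,2]<.145)&(abs(C[:,0]-.52)<.12)&(abs(C[:,1]-.12)<.08)]
    print(nm,q[:,:2].min(0),q[:,:2].max(0),q[:,:2].mean(0),cv2.minEnclosingCircle(q[q[:,1]<.17][:,:2].astype(np.float32)))
E
```

```text
[[ 0.001 -0.959 -0.282  0.071]
 [ 1.     0.001  0.    -0.   ]
 [-0.    -0.282  0.959 -0.143]
 [ 0.     0.     0.     1.   ]]
tcp [0.1861 0.5961 0.2305] units [  9.14 -30.37  -2.98] rot [ -9.1 -33.8   4.1] F [ 0.32 -0.15  0.49] gap 1.0 grip 0.0 t 0.15
tcp [0.1861 0.5961 0.2305] units [  9.14 -30.37  -2.98] rot [  51.   -14.1 -167.9] F [ 0.32 -0.15  0.49] gap 1.0 grip 0.0 t 0.15
zt [ 0.55849138 -0.13077543 -0.81915204] [[-0.95  0.3  -0.  ]
 [ 0.3   0.95 -0.  ]
 [ 0.   -0.   -1.  ]]
scene [0.4392332 0.0618209] [0.57665423 0.19739653] [0.50892835 0.13012908] ((0.5074741244316101, 0.12600113451480865), 0.07026641815900803)
side [0.44270151 0.06193845] [0.57794751 0.19743144] [0.51082562 0.12986109] ((0.5107554793357849, 0.12998192012310028), 0.06892336905002594)
```

```bash
python3 -m crank '[{"dp":[0.5,-1,1],"angular":[0,0,0]},{"dp":[0.5,-1,1],"angular":[0,0,0]},{"dp":[0.5,-1,0],"angular":[0,0,0]},{"dp":[0.5,-1,0],"angular":[0,0,0]},{"dp":[0.5,-1,0],"angular":[0,0,0]},{"dp":[0.5,-1,0],"angular":[0,0,0]},{"dp":[0.5,-1,0],"angular":[0,0,0]},{"dp":[0.5,-1,0],"angular":[0,0,0]},{"dp":[0.5,-1,0],"angular":[0,0,0]},{"dp":[0.5,-1,0],"angular":[0,0,0]},{"dp":[0.5,-1,0],"angular":[0,0,0]},{"dp":[0.5,-1,0],"angular":[0,0,0]},{"dp":[0.5,-1,0],"angular":[0,0,0]},{"dp":[0.5,-1,0],"angular":[0,0,0]},{"dp":[0.5,-1,0],"angular":[0,0,0]},{"dp":[0.5,-1,0],"angular":[0,0,0]},{"dp":[0.5,-1,0],"angular":[0,0,0]},{"dp":[0.5,-1,0],"angular":[0,0,0]}]' 0.5 30
python3 -c "
from h import *
k=np.array([.5128,-.3273,.064]);to(k-.094*zt,1)"
```

```text
t: 1.95
tcp_pos: [0.4565, 0.0553, 0.2912]
tool_rot: [0.151, 0.989, 0.0, -0.0]
force: [1.2, 0.7, 0.2]
finger_gap: 0.5
gripper_force: 0.0
tcp [0.4565 0.0553 0.2912] units [  0.13 -12.34  -5.01] rot [ -9.2 -33.8   4.1] F [1.19 0.7  0.16] gap 0.5 grip 0.0 t 1.95
```

```bash
python3 -m crank '[{"dp":[0,-0.95,0],"angular":[0,0,0]},{"dp":[0,-0.95,0],"angular":[0,0,0]},{"dp":[0,-0.95,0],"angular":[-1.84,-6.76,0.82]},{"dp":[0,-0.95,0],"angular":[-1.84,-6.76,0.82]},{"dp":[0,-0.95,0],"angular":[-1.84,-6.76,0.82]},{"dp":[0,-0.95,-0.5],"angular":[-1.84,-6.76,0.82]},{"dp":[0,-0.95,-0.5],"angular":[-1.84,-6.76,0.82]},{"dp":[0,-0.95,-0.5],"angular":[0,0,0]},{"dp":[0,-0.95,-0.7],"angular":[0,0,0]},{"dp":[0,-0.95,-0.7],"angular":[0,0,0]},{"dp":[0.13,-0.95,-0.7],"angular":[0,0,0]},{"dp":[0,-0.95,-0.7],"angular":[0,0,0]},{"dp":[0,-0.94,-0.7],"angular":[0,0,0]},{"dp":[0,0,0],"angular":[0,0,0]}]'
python3 - <<'E'
from h import *
k=np.array([.5128,-.3273,.064]);to(k-.094*zt,1)
d=snap('wrist');cv2.imwrite('pics/w.png',d['image']);print(proj(d,k),proj(d,k+[0,0,.005]))
E
```

```text
t: 3.35
tcp_pos: [0.4814, -0.2856, 0.1723]
tool_rot: [0.119, 0.965, -0.019, 0.234]
force: [-0.4, 0.2, 0.3]
finger_gap: 0.501
gripper_force: 0.0
tcp [ 0.4814 -0.2856  0.1723] units [-0.7  -0.98 -1.04] rot [-2.9 -7.4  0.5] F [-0.44  0.23  0.28] gap 0.501 grip 0.0 t 3.35
[257.8 216.9] [257.2 221.9]
```

View pics/w.png

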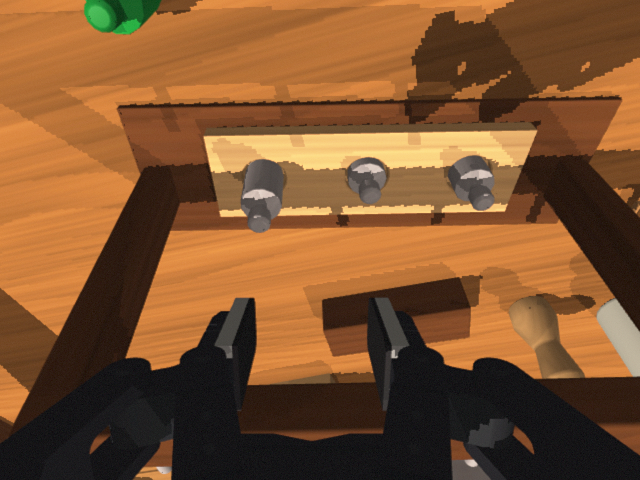

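The wrist view shows the 200 g knob at (259,222), 2 px from the prediction. The batten lies beyond the fingers, so I'll correct the pose and then advance.

```bash
python3 -m crank '[{"dp":[-0.35,-0.49,-0.3],"angular":[-1.45,-3.7,0.25]},{"dp":[-0.35,-0.49,-0.74],"angular":[-1.45,-3.7,0.25]},{"dp":[0,0,0],"angular":[0,0,0]}]'
python3 - <<'E'
from h import *
k=np.array([.5128,-.3273,.064]);to(k-.094*zt,1);to(k+.006*zt,1)
d=snap('wrist');print(proj(d,k+[0,0,.007]));cv2.imwrite('pics/w2.png',cv2.resize(d['image'][120:420,120:520],None,fx=2,fy=2))
E
```

```text
t: 3.7
tcp_pos: [0.4966, -0.3084, 0.1876]
tool_rot: [0.126, 0.958, -0.039, 0.253]
force: [0.5, 0.1, 0.6]
finger_gap: 0.497
gripper_force: 0.0
tcp [ 0.4966 -0.3084  0.1876] units [-1.21 -0.22 -1.55] rot [-0.7 -5.3  2. ] F [0.48 0.09 0.62] gap 0.497 grip 0.0 t 3.7
tcp [ 0.4966 -0.3084  0.1876] units [ 0.65 -0.66 -4.28] rot [-0.7 -5.3  2. ] F [0.48 0.09 0.62] gap 0.497 grip 0.0 t 3.7
[291.3 175.6]
```

View pics/w2.png

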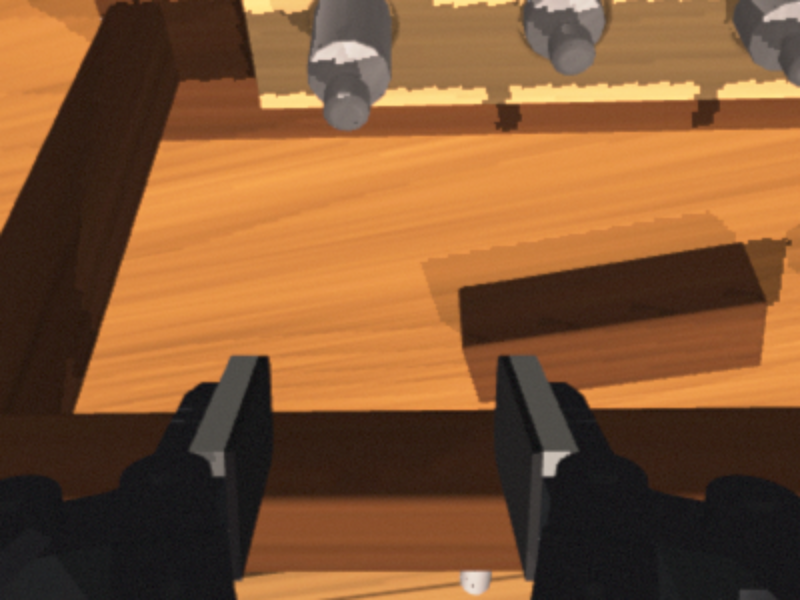

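Run:
```python
from h import *
s=sense();print(s['q'].round(3),s['qd'].round(3),s['tcp_pos'],s['force'])
```

```text
[-0.897  0.43   1.958  0.758  0.429 -2.854] [ 0.002  0.003  0.031 -0.007  0.017 -0.001] [ 0.4959419  -0.30714025  0.1869241 ] [-0.46550714 -0.00223511 -0.68561555]
```

```bash
cat > ik.py <<'E'
from h import *
from scipy.optimize import least_squares
S=[([1.08952599,.528364849,1.43374061,0,1.18139891,-.178518275],[.18603371,.59601745,.23044728],[.150797209,.988564256,-.000905,-.000306])]
s=sense();S.append((s['q'],s['tcp_pos'],s['tool_rot']))
def W(q): return R.from_euler('ZYZYZ',[q[0],q[1]+q[2],q[3],q[4],q[5]])
C=(W(S[0][0]).inv()*R.from_quat(S[0][2]))
def fk(q,p):
    h,a,b,L,o=p;A=q[1]+q[2];r=a*np.sin(q[1])+b*np.sin(A);z=h+a*np.cos(q[1])+b*np.cos(A)
    Rr=W(q)*C;w=np.array([(r)*np.cos(q[0]),(r)*np.sin(q[0]),z]);return w+L*Rr.apply([0,0,1]),Rr
f=least_squares(lambda p:np.r_[np.concatenate([fk(q,p)[0]-x for q,x,_ in S])*100,(p-[.3,.4,.4,.3,0])*1e-3],[.3,.4,.4,.3,0])
par=f.x
lo=np.array([-3.08,-.75,.22,-1.43,0,-2.85]);hi=np.array([3.08,2.2,2.44,4.57,2.65,2.85])
def ik(pos,Rg,q0):
    best=None
    for t in range(12):
        g=np.clip(q0+(0 if t==0 else np.random.randn(6)*.6),lo+.01,hi-.01)
        r=least_squares(lambda q:np.r_[(fk(q,par)[0]-pos)*10,(fk(q,par)[1]*Rg.inv()).as_rotvec()],g,bounds=(lo,hi))
        if best is None or r.cost<best.cost: best=r
        if r.cost<1e-8:break
    return best.x.round(2),best.cost
def RG(tilt,az,spin):
    a=np.radians(az);nn=np.array([np.cos(a),np.sin(a),0]);t=np.radians(tilt);z=np.sin(t)*nn-np.cos(t)*np.array([0,0,1])
    y=np.array([-nn[1],nn[0],0]);return R.from_matrix(np.c_[np.cross(y,z),y,z])*R.from_euler('z',spin,degrees=True),z
E
python3 - <<'E'
from ik import *
for q,x,o in S: print(fk(q,par)[0]-x,np.degrees((fk(q,par)[1]*R.from_quat(o).inv()).as_rotvec()))
print(par,f.cost)
q0=np.array(S[1][0])
for nm,k in(('200',[.5128,-.3273,.064]),('50',[.5299,-.2544,.036]),('100',[.5467,-.1817,.046])):
  for t,az,sp in((35,-13,0),(35,-23,0),(35,-30,0),(30,-20,0),(35,-13,15),(35,-13,-15)):
    Rg,z=RG(t,az,sp)
    for b in(-.094,.006): print(nm,t,az,sp,b,*ik(np.array(k)+b*z,Rg,q0))
E
```

```text
Traceback (most recent call last):
  File "ik.py", line 6, in <module>
    C=(W(S[0][0]).inv()*R.from_quat(S[0][2]))
       ~^^^^^^^^^
  File "ik.py", line 5, in W
    def W(q): return R.from_euler('ZYZYZ',[q[0],q[1]+q[2],q[3],q[4],q[5]])
                     ~~~~~~~~~~~~^^^^^^^^^^^^^^^^^^^^^^^^^^^^^^^^^^^^^^^^^
  File "scipy/spatial/transform/_rotation.pyx", line 1413, in scipy.spatial.transform._rotation.Rotation.from_euler
ValueError: Expected axis specification to be a non-empty string of upto 3 characters, got ZYZYZ
```

```bash
sed -i "s/^def W.*/def W(q): return R.from_euler('ZYZ',[q[0],q[1]+q[2],q[3]])*R.from_euler('YZ',[q[4],q[5]])/" ik.py
cat > t.py <<'E'
from ik import *
for q,x,o in S: print(fk(q,par)[0]-x,np.degrees((fk(q,par)[1]*R.from_quat(o).inv()).as_rotvec()))
print(par,f.cost)
q0=np.array(S[1][0])
for nm,k in(('200',[.5128,-.3273,.064]),('50',[.5299,-.2544,.036]),('100',[.5467,-.1817,.046])):
  for t,az,sp in((35,-13,0),(35,-23,0),(35,-30,0),(30,-20,0),(35,-13,15),(35,-13,-15)):
    Rg,z=RG(t,az,sp)
    for b in(-.094,.006): print(nm,t,az,sp,b,*ik(np.array(k)+b*z,Rg,q0))
E
python3 t.py
```

```text
[ 0.07684046 -0.0926522   0.0107071 ] [3.88251304e-18 1.55300522e-17 3.18054255e-15]
[-0.02371094 -0.09244625 -0.0107071 ] [-0.0001937  -0.00038653  0.00012645]
[0.46321625 0.40205614 0.39591351 0.41829042 0.        ] 119.1334349401674
200 35 -13 0 -0.094 [-0.75  0.38  2.14  0.85  0.27 -2.85] 0.009794378371190187
200 35 -13 0 0.006 [-0.67  0.66  1.96  0.91  0.2  -2.85] 0.016560385897455086
200 35 -23 0 -0.094 [-0.66  0.36  2.22  1.06  0.12 -2.85] 0.004865042760863322
200 35 -23 0 0.006 [-0.61  0.65  2.01  1.1   0.07 -2.85] 0.011899785720073407
200 35 -30 0 -0.094 [-0.58  0.35  2.25  1.23  0.01 -2.85] 0.003005748829765356
200 35 -30 0 0.006 [-0.57  0.64  2.02  1.24  0.   -2.85] 0.009768258410065475
200 30 -20 0 -0.094 [-0.71  0.37  2.18  0.97  0.21 -2.85] 0.00014148967532667085
200 30 -20 0 0.006 [-0.64  0.65  1.99  1.02  0.13 -2.85] 0.0029900132720113337
200 35 -13 15 -0.094 [-0.8   0.39  2.16  1.07  0.3  -2.85] 0.005104003677493349
200 35 -13 15 0.006 [-0.71  0.66  1.96  1.13  0.24 -2.85] 0.011577041263482545
200 35 -13 -15 -0.094 [-0.69  0.37  2.15  0.64  0.22 -2.85] 0.015226363623
[... 1269 characters left out ...]
 0.006 [-0.32  0.65  2.06  0.44  0.   -1.94] 0.017714774343138038
100 35 -30 0 -0.094 [-0.13  0.37  2.28 -1.43  0.22  0.21] 0.00585140654124228
100 35 -30 0 0.006 [-0.19  0.66  2.05 -1.43  0.18  0.16] 0.015612669457475565
100 30 -20 0 -0.094 [-0.3   0.35  2.29 -1.43  0.02 -0.1 ] 0.00025189426522783694
100 30 -20 0 0.006 [-0.32  0.65  2.07  1.3   0.   -2.85] 0.004919477355326092
100 35 -13 15 -0.094 [-0.39  0.35  2.29  1.4   0.07 -2.85] 0.007268199723949773
100 35 -13 15 0.006 [-0.36  0.65  2.06  1.42  0.06 -2.85] 0.017221253665874917
100 35 -13 -15 -0.094 [-0.33  0.35  2.3   0.81  0.   -2.73] 0.008378401972718559
100 35 -13 -15 0.006 [-0.32  0.65  2.06  0.93  0.   -2.85] 0.017990578493751255
```

```bash
sed -i "s/w=np.array(\[.*z\]);return/w=np.array([r*np.cos(q[0])-o*np.sin(q[0]),r*np.sin(q[0])+o*np.cos(q[0]),z]);return/; s/\*1e-3\]/*1e-2]/" ik.py; python3 t.py
```

```text
[-0.01567484 -0.00105384  0.00188355] [3.88251304e-18 1.55300522e-17 3.18054255e-15]
[-0.00417037 -0.01626193 -0.00188354] [-0.0001937  -0.00038653  0.00012645]
[-0.01896712  0.65746072  0.29769005  0.20296823  0.12440607] 2.678754518074203
200 35 -13 0 -0.094 [-0.91  0.46  2.06  0.73  0.35 -2.85] 0.020543265119686068
200 35 -13 0 0.006 [-0.82  0.63  2.01  0.78  0.24 -2.85] 0.03296823224838331
200 35 -23 0 -0.094 [-0.87  0.45  2.11  0.89  0.23 -2.85] 0.011501258118253617
200 35 -23 0 0.006 [-0.81  0.63  2.04  0.93  0.15 -2.85] 0.02413241721048005
200 35 -30 0 -0.094 [-0.84  0.45  2.14  1.01  0.15 -2.85] 0.007420225005431293
200 35 -30 0 0.006 [-0.79  0.62  2.06  1.05  0.08 -2.85] 0.019649062469868098
200 30 -20 0 -0.094 [-0.89  0.45  2.08  0.82  0.3  -2.85] 0.0024115710883477704
200 30 -20 0 0.006 [-0.82  0.63  2.03  0.87  0.19 -2.85] 0.010908288300148053
200 35 -13 15 -0.094 [-0.94  0.46  2.09  0.96  0.37 -2.85] 0.010219273516410655
200 35 -13 15 0.006 [-0.85  0.63  2.03  1.01  0.28 -2.85] 0.022786033580744956
200 35 -13 -15 -0.094 [-0.87  0.46  2.05  0.5   0.29 -2.85] 0.03367744375
[... 1260 characters left out ...]
23 0 0.006 [-0.54  0.63  2.14  1.15  0.   -2.84] 0.032085783844839295
100 35 -30 0 -0.094 [-0.54  0.45  2.23  1.27  0.   -2.85] 0.011159953018035382
100 35 -30 0 0.006 [-0.54  0.63  2.14  1.27  0.   -2.85] 0.03022265781614774
100 30 -20 0 -0.094 [-0.59  0.45  2.21  1.07  0.1  -2.85] 0.002978157610992859
100 30 -20 0 0.006 [-0.55  0.63  2.14  1.1   0.03 -2.85] 0.015825373170182032
100 35 -13 15 -0.094 [-0.64  0.45  2.22  1.19  0.18 -2.85] 0.015334485268357706
100 35 -13 15 0.006 [-0.58  0.63  2.13  1.23  0.12 -2.85] 0.03420514934900819
100 35 -13 -15 -0.094 [-0.59  0.45  2.21  0.71  0.09 -2.85] 0.024094489416630085
100 35 -13 -15 0.006 [-0.53  0.63  2.14  0.74  0.   -2.85] 0.04006233828447779
```

```bash
cat > rec.py <<'E'
from h import *
s=sense();open('samples.txt','a').write(json.dumps([list(map(float,s[k])) for k in('q','tcp_pos','tool_rot')])+'\n');print(s['q'].round(2),s['tcp_pos'].round(3))
E
python3 rec.py
python3 -m crank '[{"dp":[-1,0.2,0.7],"angular":[1,5,0]},{"dp":[-0.7,0.4,0.7],"angular":[1,5,0]},{"dp":[0,1,0.7],"angular":[1,5,0]}]' >/dev/null; python3 rec.py
python3 -m crank '[{"dp":[0,1,0],"angular":[0,5,5]},{"dp":[0,1,0],"angular":[0,5,5]},{"dp":[0,1,0],"angular":[0,5,5]}]' >/dev/null; python3 rec.py
python3 -m crank '[{"dp":[1,0,0.5],"angular":[7,0,-3]},{"dp":[1,0,0.5],"angular":[7,0,-3]},{"dp":[1,0,0.5],"angular":[7,0,-3]}]' >/dev/null; python3 rec.py
python3 -m crank '[{"dp":[0,0.5,-0.3],"angular":[-8,0,0]},{"dp":[0,0.5,-0.3],"angular":[-8,0,0]},{"dp":[0,0,0],"angular":[-8,0,0]},{"dp":[0,0,0],"angular":[0,8,0]},{"dp":[0,0,0],"angular":[0,8,0]}]' >/dev/null; python3 rec.py
```

```text
[-0.9   0.43  1.96  0.76  0.43 -2.85] [ 0.496 -0.307  0.187]
[-0.81  0.28  1.86  0.17  0.77 -2.23] [ 0.449 -0.26   0.246]
[-0.56  0.31  1.78 -0.05  1.02 -2.13] [ 0.451 -0.168  0.246]
[-0.64  0.44  1.46  0.27  1.42 -2.14] [ 0.542 -0.167  0.292]
[-0.35  0.49  1.4  -0.19  1.45 -1.76] [ 0.539 -0.137  0.273]
```

```bash
python3 - <<'E'
s=open('ik.py').read()
i=s.index('S=[');j=s.index('def W')
s=s[:i]+'''S=[([1.08952599,.528364849,1.43374061,0,1.18139891,-.178518275],[.18603371,.59601745,.23044728],[.150797209,.988564256,-.000905,-.000306])]+[json.loads(l) for l in open('samples.txt')]
'''+s[j:]
i=s.index('def fk');j=s.index('par=f.x')
s=s[:i]+'''def fk(q,p):
    h,a,b,L,o,r0,e,w5,x5=p;Rz=R.from_euler('Z',q[0]);R3=R.from_euler('ZY',[q[0],q[1]+q[2]])
    x=np.array([0,0,h])+Rz.apply([r0,o,0])+R.from_euler('ZY',[q[0],q[1]]).apply([0,0,a])+R3.apply([e,0,b])
    R4=R3*R.from_euler('Z',q[3]);R5=R4*R.from_euler('Y',q[4]);Rr=W(q)*C
    return x+R4.apply([0,w5,0])+R5.apply([x5,0,L]),Rr
f=least_squares(lambda p:np.r_[np.concatenate([fk(q,p)[0]-x for q,x,_ in S])*100,(p-[.3,.4,.4,.3,.1,0,0,0,0])*1e-2],[.3,.4,.4,.3,.1,0,0,0,0])
'''+s[j:]
s=s.replace('best.x.round(2),best.cost','best.x.round(2),round(best.cost,7)')
open('ik.py','w').write(s)
E
python3 t.py
```

```text
[-1.30777842e-06  7.02582634e-07 -3.59467456e-08] [3.88251304e-18 1.55300522e-17 3.18054255e-15]
[9.82692844e-09 7.24821919e-09 2.83919075e-08] [-0.0001937  -0.00038653  0.00012645]
[-2.17183741e-07 -2.26822394e-07 -6.60557690e-08] [-0.00016032 -0.00039346  0.00014969]
[-2.37248475e-07 -3.52269209e-07  2.23379389e-08] [-7.57635288e-06 -4.16464414e-04  1.71516063e-04]
[-1.97188449e-07 -2.22291488e-07 -3.24411790e-08] [-7.72784740e-05 -4.43690452e-04  9.19727310e-06]
[-1.53303999e-07 -4.36326525e-07  8.39718413e-08] [-2.00335626e-05 -4.00580004e-04  2.05066054e-04]
[ 2.74200578e-01  5.88000034e-01  3.91699748e-01  2.96700298e-01
  1.10999850e-01  8.30106672e-07  1.14100475e-01 -2.52629768e-07
  4.15716180e-07] 2.4754675107918326e-06
200 35 -13 0 -0.094 [-0.93  0.49  1.99  0.71  0.38 -2.85] 0.0179703
200 35 -13 0 0.006 [-0.84  0.69  1.89  0.77  0.28 -2.85] 0.0236415
200 35 -23 0 -0.094 [-0.89  0.49  2.05  0.88  0.24 -2.85] 0.0094471
200 35 -23 0 0.006 [-0.88  0.74  2.03  2.17  0.33  2.12] 0.0
200 35 -30 0 -0.094 [-0.84  0.49  2.07  1.01  0.15 -2.85] 0.0057362
200 35 -30 0 0.006 [-0.79  
[... 1365 characters left out ...]
.1  -2.85] 0.0236869
100 35 -23 0 -0.094 [-0.54  0.51  2.14  1.16  0.03 -2.85] 0.0094782
100 35 -23 0 0.006 [-0.51  0.72  1.99  0.25  0.   -1.92] 0.0182448
100 35 -30 0 -0.094 [-0.51  0.51  2.14 -1.43  0.01 -0.13] 0.0075699
100 35 -30 0 0.006 [-0.51  0.72  1.99  0.43  0.   -1.99] 0.0167717
100 30 -20 0 -0.094 [-0.58  0.5   2.12  1.08  0.11 -2.85] 0.0013352
100 30 -20 0 0.006 [-0.54  0.72  1.99  1.11  0.05 -2.85] 0.0066978
100 35 -13 15 -0.094 [-0.65  0.51  2.13  1.18  0.19 -2.85] 0.011076
100 35 -13 15 0.006 [-0.58  0.72  1.99  1.23  0.14 -2.85] 0.0200581
100 35 -13 -15 -0.094 [-0.58  0.5   2.11  0.72  0.11 -2.85] 0.0185194
100 35 -13 -15 0.006 [-0.52  0.72  1.98  0.76  0.04 -2.85] 0.0260503
```

```bash
cat > t2.py <<'E'
from ik import *
q0=np.array([-.85,.6,2.0,2.3,.4,2.])
pan=np.array([.510,.130,.134])
K={'200':(np.array([.5128,-.3273,.064]),.052),'50':(np.array([.5299,-.2544,.036]),.024),'100':(np.array([.5467,-.1817,.046]),.034)}
for t,az,sp in((35,-13,0),(35,-22,0),(40,-13,0)):
  Rg,z=RG(t,az,sp);nn=np.array([.9737,-.228,0])
  for nm,(k,hk) in K.items():
    for lab,p in(('pre',k-.094*z),('grasp',k+.006*z),('out',k+[0,0,.015]-.1*z),('panfar+70',pan+[.025,0,hk+.07]+.006*z),('panfar-35',pan+[.025,0,hk-.035]+.006*z),('pannear-35',pan+[-.025,0,hk-.035]+.006*z)):
      q,c=ik(p,Rg,q0);print(t,az,nm,lab,q,c)
E
python3 t2.py
```

```text
35 -13 200 pre [-1.03  0.53  2.1   1.44  0.43  2.58] 0.0
35 -13 200 grasp [-0.94  0.74  2.01  1.81  0.4   2.27] 0.0
35 -13 200 out [-1.04  0.48  2.09  1.32  0.44  2.71] 0.0
35 -13 200 panfar+70 [0.13 0.31 2.11 4.57 0.18 0.41] 0.0133156
35 -13 200 panfar-35 [0.15 0.52 2.09 4.51 0.22 0.52] 0.0
35 -13 200 pannear-35 [0.17 0.5  2.2  4.21 0.26 0.85] 0.0
35 -13 50 pre [-0.88  0.59  2.2   1.96  0.39  2.16] 0.0
35 -13 50 grasp [-0.8   0.8   2.08  2.27  0.42  1.91] 0.0
35 -13 50 out [-0.89  0.53  2.19  1.81  0.37  2.32] 0.0
35 -13 50 panfar+70 [0.13 0.37 2.11 4.57 0.19 0.42] 0.0067198
35 -13 50 panfar-35 [0.15 0.59 2.11 4.17 0.25 0.87] 0.0
35 -13 50 pannear-35 [0.17 0.57 2.22 3.94 0.31 1.13] 0.0
35 -13 100 pre [-0.7   0.56  2.24  2.23  0.34  2.05] 0.0
35 -13 100 grasp [-0.63  0.78  2.12  2.53  0.4   1.81] 0.0
35 -13 100 out [-0.7   0.5   2.23  2.06  0.3   2.23] 0.0
35 -13 100 panfar+70 [0.13 0.35 2.11 4.57 0.18 0.42] 0.0088012
35 -13 100 panfar-35 [0.15 0.56 2.1  4.28 0.23 0.75] 0.0
35 -13 100 pannear-35 [0.17 0.54 2.21 4.02 0.29 1.04] 0.0
35 -22 200 pre [-0.96  0.52  2.14  1.71  0.32  2.5 ] 
[... 1359 characters left out ...]
 0.0
40 -13 50 pre [-0.93  0.65  2.27  2.21  0.55  1.84] 0.0
40 -13 50 grasp [-0.82  0.85  2.13  2.41  0.57  1.74] 0.0
40 -13 50 out [-0.94  0.59  2.27  2.12  0.52  1.94] 0.0
40 -13 50 panfar+70 [0.16 0.37 2.1  4.57 0.24 0.44] 0.0008042
40 -13 50 panfar-35 [0.17 0.62 2.15 3.87 0.38 1.19] 0.0
40 -13 50 pannear-35 [0.19 0.62 2.27 3.75 0.47 1.34] 0.0
40 -13 100 pre [-0.74  0.62  2.32  2.47  0.53  1.76] 0.0
40 -13 100 grasp [-0.65  0.83  2.17  2.63  0.57  1.68] 0.0
40 -13 100 out [-0.75  0.56  2.32  2.39  0.48  1.85] 0.0
40 -13 100 panfar+70 [0.16 0.35 2.1  4.57 0.24 0.43] 0.0016009
40 -13 100 panfar-35 [0.17 0.6  2.15 3.92 0.36 1.13] 0.0
40 -13 100 pannear-35 [0.19 0.59 2.26 3.8  0.44 1.29] 0.0
```

```bash
cat > t3.py <<'E'
from ik import *
s=sense();q=s['q'];p=s['tcp_pos'].copy();Rt=R.from_quat(s['tool_rot']);z=Rt.apply([0,0,1])
print('now z',z.round(3),'row',(8.5*z).round(2))
def trk(p,Rt,q):
    r=least_squares(lambda x:np.r_[(fk(x,par)[0]-p)*10,(fk(x,par)[1]*Rt.inv()).as_rotvec()],np.clip(q,lo+1e-3,hi-1e-3),bounds=(lo,hi));return r.x,r.cost
for i in range(20): Rt=R.from_rotvec(8.5*z,degrees=True)*Rt;q,c=trk(p,Rt,q)
print('spun',q.round(2),c)
for pg in((.47,-.2,.26),(.5,-.2,.26),(.5,-.1,.26)):
  G,zz=RG(40,-13,180);dr=(G*Rt.inv()).as_rotvec(degrees=True);print(pg,'tilt rv',dr.round(1),'dp',((np.array(pg)-p)/.03).round(2))
  q2=q;N=10
  for i in range(N):
    q2,c=trk(p+(np.array(pg)-p)*(i+1)/N,R.from_rotvec(dr*(i+1)/N,degrees=True)*Rt,q2);print(q2.round(2),round(c,6))
  R3=G
  for i in range(21): R3=R.from_rotvec(zz*180/21,degrees=True)*R3;q2,c=trk(np.array(pg),R3,q2)
  print('final',q2.round(2),c,'spin row',(zz*180/22).round(2))
E
python3 t3.py
python3 - <<'E'
from ik import *
pan=np.array([.510,.130,.134]);q0=np.array([.1,.5,2.1,3.3,.4,1.3])
for az in(0,10,20,30):
  Rg,z=RG(40,az,0);print(az,*[ik(pan+np.array([x,0,h])+.005*z,Rg,q0) for x,h in((.025,.11),(-.025,.11),(.025,-.01),(-.025,-.01))])
E
```

```text
now z [-0.251 -0.107 -0.962] row [-2.14 -0.91 -8.18]
spun [-0.35  0.49  1.4  -0.19  1.45  1.21] 1.4792696446623497e-30
(0.47, -0.2, 0.26) tilt rv [  0.5 -55.2 -13. ] dp [-2.31 -2.11 -0.44]
[-0.38  0.44  1.48 -0.16  1.33  1.21] 0.0
[-0.42  0.39  1.56 -0.12  1.21  1.2 ] 0.0
[-0.46  0.35  1.64 -0.08  1.09  1.18] 0.0
[-0.5   0.31  1.71 -0.03  0.97  1.14] 0.0
[-0.55  0.27  1.79  0.03  0.84  1.09] 0.0
[-0.6   0.24  1.87  0.13  0.72  1.  ] 0.0
[-0.65  0.22  1.95  0.27  0.6   0.86] 0.0
[-0.72  0.2   2.02  0.48  0.5   0.65] 0.0
[-0.78  0.2   2.1   0.79  0.43  0.32] 0.0
[-0.85  0.2   2.18  1.19  0.42 -0.1 ] 0.0
final [-0.87  0.21  2.21  1.37  0.42  2.85] 0.0007848669726467123 spin row [ 5.12 -1.18 -6.27]
(0.5, -0.2, 0.26) tilt rv [  0.5 -55.2 -13. ] dp [-1.31 -2.11 -0.44]
[-0.38  0.45  1.47 -0.16  1.34  1.21] 0.0
[-0.41  0.4   1.54 -0.12  1.22  1.2 ] 0.0
[-0.45  0.36  1.61 -0.08  1.1   1.19] 0.0
[-0.49  0.33  1.69 -0.04  0.98  1.16] 0.0
[-0.53  0.29  1.76  0.03  0.85  1.11] 0.0
[-0.57  0.27  1.83  0.11  0.73  1.03] 0.0
[-0.62  0.24  1.9   0.24  0.61  0.92] 0.0
[-0.67  0.23  1.98  0.43  0.5   0
[... 1191 characters left out ...]
0.04,  0.61,  2.23,  2.79,  0.41,  1.73]), np.float64(0.0)) (array([-0.05,  0.62,  2.35,  2.86,  0.53,  1.64]), np.float64(0.0))
20 (array([-0.13,  0.31,  2.14,  1.49,  0.31,  2.85]), np.float64(0.0004704)) (array([-0.15,  0.24,  2.23,  1.47,  0.31,  2.85]), np.float64(3e-06)) (array([-0.13,  0.61,  2.22,  2.39,  0.44,  1.9 ]), np.float64(0.0)) (array([-0.15,  0.62,  2.35,  2.52,  0.55,  1.73]), np.float64(0.0))
30 (array([-0.21,  0.31,  2.11,  1.29,  0.47,  2.85]), np.float64(0.0002249)) (array([-0.24,  0.25,  2.21,  1.3 ,  0.48,  2.81]), np.float64(0.0)) (array([-0.2 ,  0.61,  2.2 ,  2.02,  0.49,  2.04]), np.float64(0.0)) (array([-0.24,  0.62,  2.33,  2.18,  0.57,  1.83]), np.float64(0.0))
```

```bash
cat > t4.py <<'E'
from ik import *
pan=np.array([.510,.130,.134]);q0=np.array([.1,.5,2.1,3.0,.4,1.5])
K={'200':(np.array([.5128,-.3273,.064]),.052),'50':(np.array([.5299,-.2544,.036]),.024),'100':(np.array([.5467,-.1817,.046]),.034)}
for t in(40,45,50):
  for nm,(k,hk) in K.items():
    Rg,z=RG(t,-13,0);print(t,nm,'pre/grasp',*[ik(k+b*z,Rg,np.array([-.9,.6,2.2,2.,.5,2.])) for b in(-.09,.005)])
  for az in(0,10,20):
    Rg,z=RG(t,az,0);print(t,az,'far',*[ik(pan+np.array([x,0,h])+.005*z,Rg,q0) for x,h in((.025,.075),(.025,.01))],'near',*[ik(pan+np.array([x,0,h])+.005*z,Rg,q0) for x,h in((-.025,.075),(-.025,.005))])
  Rg,z=RG(t,0,0);print('mid',ik(np.array([.50,-.08,.21]),Rg,q0))
E
python3 t4.py
```

```text
40 200 pre/grasp (array([-1.08,  0.58,  2.17,  1.77,  0.52,  2.19]), np.float64(0.0)) (array([-0.97,  0.77,  2.06,  2.03,  0.51,  2.01]), np.float64(0.0))
40 50 pre/grasp (array([-0.93,  0.66,  2.27,  2.23,  0.55,  1.84]), np.float64(0.0)) (array([-0.82,  0.84,  2.13,  2.4 ,  0.57,  1.74]), np.float64(0.0))
40 100 pre/grasp (array([-0.74,  0.63,  2.32,  2.48,  0.54,  1.75]), np.float64(0.0)) (array([-0.65,  0.82,  2.18,  2.63,  0.57,  1.68]), np.float64(0.0))
40 0 far (array([0.05, 0.39, 2.14, 3.53, 0.09, 1.23]), np.float64(0.0)) (array([0.05, 0.56, 2.2 , 3.26, 0.31, 1.5 ]), np.float64(0.0)) near (array([0.06, 0.35, 2.25, 3.4 , 0.16, 1.37]), np.float64(0.0)) (array([0.06, 0.57, 2.32, 3.24, 0.44, 1.53]), np.float64(0.0))
40 10 far (array([-0.04,  0.38,  2.16,  2.13,  0.16,  2.42]), np.float64(0.0)) (array([-0.04,  0.56,  2.21,  2.72,  0.34,  1.8 ]), np.float64(0.0)) near (array([-0.05,  0.34,  2.27,  2.41,  0.21,  2.12]), np.float64(0.0)) (array([-0.05,  0.57,  2.34,  2.83,  0.47,  1.68]), np.float64(0.0))
40 20 far (array([-0.13,  0.38,  2.16,  1.69,  0.3 ,  2.64]), np.float64(0.0)) 
[... 2372 characters left out ...]
1, 0.88, 1.57]), np.float64(0.0))
50 10 far (array([-0.06,  0.46,  2.28,  2.75,  0.49,  1.77]), np.float64(0.0)) (array([-0.06,  0.67,  2.33,  2.87,  0.73,  1.62]), np.float64(0.0)) near (array([-0.08,  0.45,  2.4 ,  2.8 ,  0.59,  1.7 ]), np.float64(0.0)) (array([-0.06,  0.7 ,  2.44,  2.91,  0.84,  1.57]), np.float64(0.0005286))
50 20 far (array([-0.18,  0.46,  2.28,  2.31,  0.55,  1.96]), np.float64(0.0)) (array([-0.18,  0.67,  2.32,  2.53,  0.75,  1.68]), np.float64(0.0)) near (array([-0.21,  0.45,  2.4 ,  2.39,  0.64,  1.83]), np.float64(0.0)) (array([-0.21,  0.7 ,  2.44,  2.57,  0.84,  1.58]), np.float64(0.0005294))
mid (array([-0.69,  0.43,  2.39,  2.21,  0.65,  1.91]), np.float64(0.0))
```

```bash
sed -i 's/RG(40,-13,180)/RG(45,-13,180)/; s/for pg in.*/for pg in((.5,-.08,.19),(.48,-.14,.19)):/' t3.py; python3 t3.py
```

```text
now z [-0.251 -0.107 -0.962] row [-2.14 -0.91 -8.18]
spun [-0.35  0.49  1.4  -0.19  1.45  1.21] 1.4792696446623497e-30
(0.5, -0.08, 0.19) tilt rv [  0.  -60.2 -12.5] dp [-1.31  1.89 -2.77]
[-0.36  0.45  1.49 -0.16  1.31  1.23] 0.0
[-0.38  0.4   1.58 -0.12  1.16  1.24] 0.0
[-0.39  0.37  1.68 -0.09  1.01  1.25] 0.0
[-0.4   0.34  1.77 -0.04  0.85  1.25] 0.0
[-0.42  0.31  1.87  0.01  0.68  1.23] 0.0
[-0.44  0.3   1.96  0.09  0.51  1.17] 0.0
[-0.45  0.3   2.06  0.27  0.32  1.02] 0.0
[-0.47  0.32  2.16  0.9   0.16  0.41] 0.0
[-0.48  0.36  2.26  2.3   0.21 -0.97] 0.0
[-0.49  0.44  2.35  2.71  0.46 -1.36] 0.0
final [-0.49  0.44  2.35  2.71  0.46  1.78] 2.3586533009701286e-29 spin row [ 5.64 -1.3  -5.79]
(0.48, -0.14, 0.19) tilt rv [  0.  -60.2 -12.5] dp [-1.98 -0.11 -2.77]
[-0.37  0.45  1.5  -0.16  1.31  1.22] 0.0
[-0.4   0.4   1.59 -0.12  1.16  1.22] 0.0
[-0.43  0.36  1.68 -0.08  1.01  1.21] 0.0
[-0.46  0.33  1.78 -0.03  0.85  1.19] 0.0
[-0.49  0.31  1.87  0.04  0.68  1.13] 0.0
[-0.53  0.29  1.97  0.16  0.51  1.02] 0.0
[-0.57  0.29  2.07  0.42  0.35  0.77] 0.0
[-0.62  0.31  2.17  1.07  0.23  0.12] 0.0
[-0.66  0.36  2.27  1.98  0.29 -0.81] 0.0
[-0.72  0.44  2.37  2.39  0.51 -1.25] 0.0
final [-0.72  0.44  2.37  2.39  0.51  1.89] 5.844559917483917e-24 spin row [ 5.64 -1.3  -5.79]
```

```bash
python3 -m crank '[{"dp":[0,0,0],"angular":[-2.14,-0.91,-8.18]},{"dp":[0,0,0],"angular":[-2.14,-0.91,-8.18]},{"dp":[0,0,0],"angular":[-2.14,-0.91,-8.18]},{"dp":[0,0,0],"angular":[-2.14,-0.91,-8.18]},{"dp":[0,0,0],"angular":[-2.14,-0.91,-8.18]},{"dp":[0,0,0],"angular":[-2.14,-0.91,-8.18]},{"dp":[0,0,0],"angular":[-2.14,-0.91,-8.18]},{"dp":[0,0,0],"angular":[-2.14,-0.91,-8.18]},{"dp":[0,0,0],"angular":[-2.14,-0.91,-8.18]},{"dp":[0,0,0],"angular":[-2.14,-0.91,-8.18]},{"dp":[0,0,0],"angular":[-2.14,-0.91,-8.18]},{"dp":[0,0,0],"angular":[-2.14,-0.91,-8.18]},{"dp":[0,0,0],"angular":[-2.14,-0.91,-8.18]},{"dp":[0,0,0],"angular":[-2.14,-0.91,-8.18]},{"dp":[0,0,0],"angular":[-2.14,-0.91,-8.18]},{"dp":[0,0,0],"angular":[-2.14,-0.91,-8.18]},{"dp":[0,0,0],"angular":[-2.14,-0.91,-8.18]},{"dp":[0,0,0],"angular":[-2.14,-0.91,-8.18]},{"dp":[0,0,0],"angular":[-2.14,-0.91,-8.18]},{"dp":[0,0,0],"angular":[-2.14,-0.91,-8.18]}]' >/dev/null; python3 rec.py
python3 -m crank '[{"dp":[-0.124,0,-0.173],"angular":[0,-3.76,-0.78]},{"dp":[-0.124,0,-0.173],"angular":[0,-3.76,-0.78]},{"dp":[-0.124,0,-0.173],"angular":[0,-3.76,-0.78]},{"dp":[-0.124,0,-0.173],"angular":[0,-3.76,-0.78]},{"dp":[-0.124,0,-0.173],"angular":[0,-3.76,-0.78]},{"dp":[-0.124,0,-0.173],"angular":[0,-3.76,-0.78]},{"dp":[-0.124,0,-0.173],"angular":[0,-3.76,-0.78]},{"dp":[-0.124,0,-0.173],"angular":[0,-3.76,-0.78]},{"dp":[-0.124,0,-0.173],"angular":[0,-3.76,-0.78]},{"dp":[-0.124,0,-0.173],"angular":[0,-3.76,-0.78]},{"dp":[-0.124,0,-0.173],"angular":[0,-3.76,-0.78]},{"dp":[-0.124,0,-0.173],"angular":[0,-3.76,-0.78]},{"dp":[-0.124,0,-0.173],"angular":[0,-3.76,-0.78]},{"dp":[-0.124,0,-0.173],"angular":[0,-3.76,-0.78]},{"dp":[-0.124,0,-0.173],"angular":[0,-3.76,-0.78]},{"dp":[-0.124,0,-0.173],"angular":[0,-3.76,-0.78]}]'; python3 rec.py; python3 t3.py | head -1
```

```text
[-0.35  0.5   1.4  -0.19  1.46  1.22] [ 0.541 -0.138  0.272]
t: 8.75
tcp_pos: [0.4959, -0.1265, 0.2017]
tool_rot: [0.949, -0.079, 0.305, 0.025]
force: [1.1, 0.2, 0.5]
finger_gap: 0.5
gripper_force: 0.0
[-0.63  0.33  2.2   1.44  0.26 -0.25] [ 0.496 -0.127  0.202]
now z [ 0.575 -0.096 -0.813] row [ 4.89 -0.81 -6.91]
```

```bash
cat >> h.py <<'E'
def RG(tilt,az,spin=0):
    a=np.radians(az);nn=np.array([np.cos(a),np.sin(a),0]);t=np.radians(tilt);z=np.sin(t)*nn-np.cos(t)*np.array([0,0,1])
    y=np.array([-nn[1],nn[0],0]);return R.from_matrix(np.c_[np.cross(y,z),y,z])*R.from_euler('z',spin,degrees=True),z
def togo(knob,tilt=45,az=-13,b=.005,spin=0):
    G,z=RG(tilt,az,spin);s=sense();g=np.array(knob)+b*z
    print('tcp',s['tcp_pos'].round(4),'units',((g-s['tcp_pos'])/.03).round(2),'rot',((G*R.from_quat(s['tool_rot']).inv()).as_rotvec(degrees=True)).round(1),'F',s['force'].round(2),'gap',round(s['finger_gap'],3),'grip',round(s['gripper_force'],1),'t',round(s['t'],2),'q',s['q'].round(2))
E
python3 -c "
from h import *
togo((.48,-.14,.19),b=0,spin=180)"
```

```text
tcp [ 0.4959 -0.1265  0.2017] units [-0.53 -0.45 -0.39] rot [-1.8 -9.2 -3.5] F [1.14 0.25 0.52] gap 0.5 grip 0.0 t 8.75 q [-0.63  0.33  2.2   1.44  0.26 -0.25]
```

```bash
python3 -m crank '[{"dp":[-0.13,-0.11,-0.1],"angular":[-0.45,-2.3,-0.9]},{"dp":[-0.13,-0.11,-0.1],"angular":[-0.45,-2.3,-0.9]},{"dp":[-0.13,-0.11,-0.1],"angular":[-0.45,-2.3,-0.9]},{"dp":[-0.13,-0.11,-0.1],"angular":[-0.45,-2.3,-0.9]},{"dp":[0,0,0],"angular":[0,0,0]},{"dp":[0,0,0],"angular":[5.64,-1.3,-5.79]},{"dp":[0,0,0],"angular":[5.64,-1.3,-5.79]},{"dp":[0,0,0],"angular":[5.64,-1.3,-5.79]},{"dp":[0,0,0],"angular":[5.64,-1.3,-5.79]},{"dp":[0,0,0],"angular":[5.64,-1.3,-5.79]},{"dp":[0,0,0],"angular":[5.64,-1.3,-5.79]},{"dp":[0,0,0],"angular":[5.64,-1.3,-5.79]},{"dp":[0,0,0],"angular":[5.64,-1.3,-5.79]},{"dp":[0,0,0],"angular":[5.64,-1.3,-5.79]},{"dp":[0,0,0],"angular":[5.64,-1.3,-5.79]}]' >/dev/null
python3 -c "
from h import *
togo((.5128,-.3273,.064),b=-.09)"
```

```text
tcp [ 0.4851 -0.1342  0.1919] units [-1.14 -5.96 -2.14] rot [ 67.6 -13.  -70.2] F [-0.15  0.06  0.18] gap 0.499 grip 0.0 t 10.25 q [-0.73  0.44  2.37  2.31  0.54  0.24]
```

```bash
python3 -m crank '[{"dp":[-0.1,0,0],"angular":[5.63,-1.08,-5.85]},{"dp":[-0.1,0,0],"angular":[5.63,-1.08,-5.85]},{"dp":[-0.1,0,0],"angular":[5.63,-1.08,-5.85]},{"dp":[-0.1,0,0],"angular":[5.63,-1.08,-5.85]},{"dp":[-0.1,0,0],"angular":[5.63,-1.08,-5.85]},{"dp":[-0.1,-0.74,0],"angular":[5.63,-1.08,-5.85]},{"dp":[-0.1,-0.74,0],"angular":[5.63,-1.08,-5.85]},{"dp":[-0.1,-0.74,0],"angular":[5.63,-1.08,-5.85]},{"dp":[-0.1,-0.74,-0.4],"angular":[5.63,-1.08,-5.85]},{"dp":[-0.1,-0.74,-0.4],"angular":[5.63,-1.08,-5.85]},{"dp":[-0.1,-0.74,-0.4],"angular":[5.63,-1.08,-5.85]},{"dp":[0,-0.74,-0.4],"angular":[5.63,-1.08,-5.85]},{"dp":[0,-0.78,-0.5],"angular":[0,0,0]},{"dp":[0,0,0],"angular":[0,0,0]}]' >/dev/null
python3 - <<'E'
from h import *
k=np.array([.5128,-.3273,.064])
togo(k,b=-.09);togo(k)
d=snap('wrist');print(proj(d,k+[0,0,.007]));cv2.imwrite('pics/w3.png',d['image'])
E
```

```text
tcp [ 0.4521 -0.3172  0.1275] units [-0.04  0.14  0.  ] rot [ 0.2 -0.1 -0.2] F [-0.13 -0.36  0.42] gap 0.501 grip 0.0 t 11.65 q [-1.14  0.64  2.22  1.95  0.64  1.93]
tcp [ 0.4521 -0.3172  0.1275] units [ 2.14 -0.36 -2.24] rot [ 0.2 -0.1 -0.2] F [-0.13 -0.36  0.42] gap 0.501 grip 0.0 t 11.65 q [-1.14  0.64  2.22  1.95  0.64  1.93]
[318.4 256.6]
```

View pics/w3.png

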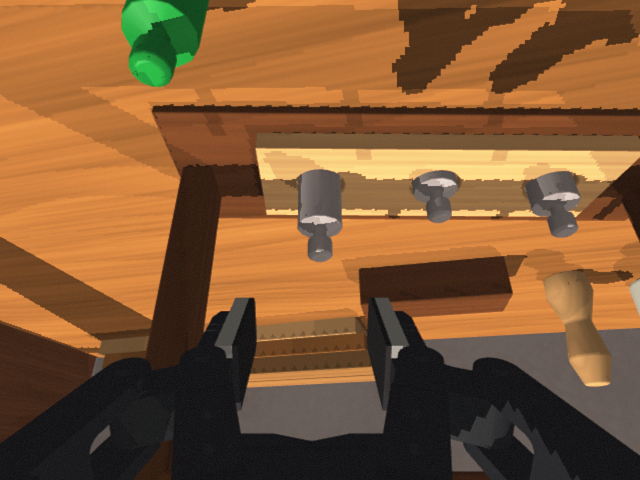

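The wrist view shows the 200 g knob at (320,255), as predicted. I'll advance and grip.

```bash
python3 -m crank '[{"dp":[0.43,-0.07,-0.45],"angular":[0,0,0]},{"dp":[0.43,-0.07,-0.45],"angular":[0,0,0]},{"dp":[0.43,-0.07,-0.45],"angular":[0,0,0]},{"dp":[0.43,-0.07,-0.45],"angular":[0,0,0]},{"dp":[0.42,-0.08,-0.44],"angular":[0,0,0]},{"dp":[0,0,0],"angular":[0,0,0]}]' >/dev/null
python3 -c "
from h import *
togo((.5128,-.3273,.064))"
python3 -m crank '[{"dp":[0,0,0],"angular":[0,0,0]},{"dp":[0,0,0],"angular":[0,0,0]},{"dp":[0,0,0],"angular":[0,0,0]},{"dp":[0,0,0],"angular":[0,0,0]},{"dp":[0,0,0],"angular":[0,0,0]}]' 1 40
```

```text
tcp [ 0.517  -0.3223  0.0609] units [-0.03 -0.19 -0.02] rot [ 0.1 -0.1 -0.5] F [0.35 0.32 0.33] gap 0.501 grip 0.0 t 12.3 q [-0.99  0.81  2.11  2.17  0.64  1.83]
t: 12.8
tcp_pos: [0.5158, -0.3244, 0.062]
tool_rot: [0.102, 0.918, -0.044, 0.38]
force: [-0.3, -0.7, 4.5]
finger_gap: 0.144
gripper_force: 39.0
```

```bash
python3 -m crank '[{"dp":[0,0,0.2],"angular":[0,0,0]},{"dp":[0,0,0.2],"angular":[0,0,0]},{"dp":[0,0,0.15],"angular":[0,0,0]},{"dp":[-0.4,0.1,0.45],"angular":[0,0,0]},{"dp":[-0.4,0.1,0.45],"angular":[0,0,0]},{"dp":[-0.4,0.1,0.45],"angular":[0,0,0]},{"dp":[-0.4,0.1,0.45],"angular":[0,0,0]},{"dp":[-0.4,0.1,0.45],"angular":[0,0,0]},{"dp":[0,0,0],"angular":[0,0,0]}]'
python3 - <<'E'
from h import *
d=snap('wrist');cv2.imwrite('pics/w4.png',cv2.resize(d['image'][80:480,120:520],(600,600)))
togo((.5128,-.3273,.064))
# pan far goal, az 5: knob at pan + far, height
togo((.535,.130,.134+.052+.02),az=5)
E
```

```text
t: 13.7
tcp_pos: [0.4547, -0.3089, 0.1464]
tool_rot: [0.102, 0.919, -0.044, 0.379]
force: [-0.2, 0.3, -1.9]
finger_gap: 0.139
gripper_force: 39.0
tcp [ 0.4553 -0.3095  0.1458] units [ 2.03 -0.62 -2.85] rot [ 0.2 -0.1 -0.2] F [-0.14  0.02 -2.46] gap 0.146 grip 39.0 t 13.75 q [-1.12  0.59  2.22  1.9   0.62  2.02]
tcp [ 0.4553 -0.3095  0.1458] units [ 2.77 14.66  1.89] rot [ 0.2 -0.1 17.8] F [-0.14  0.02 -2.46] gap 0.146 grip 39.0 t 13.75 q [-1.12  0.59  2.22  1.9   0.62  2.02]
```

View pics/w4.png

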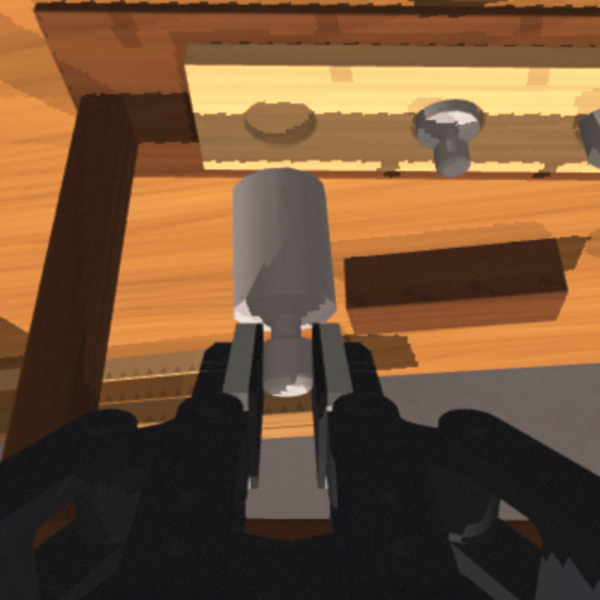

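The wrist view shows the 200 g weight hanging upright between the pads, with the knob at (288,362) in the crop, and its well is empty. Next I'll carry it over to the far part of the pan.

```bash
python3 -m crank '[{"dp":[0.15,0.4,0.2],"angular":[0,0,0.5]},{"dp":[0.15,0.8,0.2],"angular":[0,0,1]},{"dp":[0.15,0.81,0.2],"angular":[0,0,1]},{"dp":[0.15,0.81,0.2],"angular":[0,0,1]},{"dp":[0.15,0.81,0.2],"angular":[0,0,1]},{"dp":[0.15,0.81,0.2],"angular":[0,0,1]},{"dp":[0.15,0.81,0.2],"angular":[0,0,1]},{"dp":[0.15,0.81,0.2],"angular":[0,0,1]},{"dp":[0.15,0.81,0.2],"angular":[0,0,1]},{"dp":[0.15,0.81,0.1],"angular":[0,0,1]},{"dp":[0.15,0.81,0],"angular":[0,0,1]},{"dp":[0.15,0.81,0],"angular":[0,0,1]},{"dp":[0.15,0.81,0],"angular":[0,0,1]},{"dp":[0.15,0.81,0],"angular":[0,0,1]},{"dp":[0.15,0.81,0],"angular":[0,0,1]},{"dp":[0.15,0.81,0],"angular":[0,0,1]},{"dp":[0.15,0.81,0],"angular":[0,0,1]},{"dp":[0.15,0.81,0],"angular":[0,0,1]},{"dp":[0.07,0.4,0],"angular":[0,0,0.5]},{"dp":[0,0.4,0],"angular":[0,0,0]}]' >/dev/null
python3 -c "
from h import *
togo((.535,.130,.134+.052+.02),az=5)"
python3 -m crank '[{"dp":[0,0,0],"angular":[0,0,0]},{"dp":[0,0,0],"angular":[0,0,0]}]'|grep force; python3 -c "
from h import *
togo((.535,.130,.134+.052+.003),az=5)"
```

```text
tcp [0.5385 0.1419 0.2016] units [ 0.   -0.39  0.03] rot [ 0.1 -0.1 -0.4] F [-0.63  0.05 -1.95] gap 0.143 grip 39.0 t 15.75 q [0.03 0.43 2.21 2.99 0.28 1.67]
force: [-0.6, -0.4, -2.3]
gripper_force: 39.1
tcp [0.5381 0.1406 0.2016] units [ 0.01 -0.34 -0.54] rot [ 0.1 -0.2 -0.4] F [-0.64 -0.43 -2.26] gap 0.143 grip 39.1 t 15.95 q [0.03 0.43 2.21 2.99 0.28 1.67]
```

```bash
Z='{"dp":[0,0,0],"angular":[0,0,0]}'; python3 -m crank '[{"dp":[0,-0.17,-0.1],"angular":[0,0,0]},{"dp":[0,-0.17,-0.15],"angular":[0,0,0]},{"dp":[0,0,-0.15],"angular":[0,0,0]},{"dp":[0,0,-0.14],"angular":[0,0,0]},{"dp":[0,0,0],"angular":[0,0,0]}]'|egrep 'tcp|^force'
python3 -m crank '[{"dp":[0,0,-0.1],"angular":[0,0,0]},{"dp":[0,0,-0.1],"angular":[0,0,0]},{"dp":[0,0,0],"angular":[0,0,0]}]'|egrep 'tcp|^force'
python3 -m crank '[{"dp":[0,0,-0.1],"angular":[0,0,0]},{"dp":[0,0,-0.1],"angular":[0,0,0]},{"dp":[0,0,0],"angular":[0,0,0]}]'|egrep 'tcp|^force'
python3 -m crank '[{"dp":[0,0,-0.1],"angular":[0,0,0]},{"dp":[0,0,-0.1],"angular":[0,0,0]},{"dp":[0,0,0],"angular":[0,0,0]}]'|egrep 'tcp|^force'
python3 -m crank '[{"dp":[0,0,-0.1],"angular":[0,0,0]},{"dp":[0,0,0],"angular":[0,0,0]},{"dp":[0,0,0],"angular":[0,0,0]}]'|egrep 'tcp|^force'
for i in 1 2 3; do python3 -m crank '[{"dp":[0,0,0],"angular":[0,0,0]}]'|egrep '^force'; done
```

```text
tcp_pos: [0.5384, 0.129, 0.1849]
force: [0.3, 0.4, -2.0]
tcp_pos: [0.5391, 0.1293, 0.1799]
force: [-0.0, -1.6, -1.0]
tcp_pos: [0.5388, 0.1293, 0.1736]
force: [0.6, -1.9, 0.7]
tcp_pos: [0.5387, 0.1293, 0.1674]
force: [-0.0, -1.8, 0.3]
tcp_pos: [0.5388, 0.1294, 0.1648]
force: [0.1, -0.8, 0.9]
force: [0.4, -1.7, 0.1]
force: [-0.5, -1.6, -0.1]
force: [0.2, -1.1, 1.6]
```

```bash
python3 -m crank '[{"dp":[0,0,0],"angular":[0,0,0]},{"dp":[0,0,0],"angular":[0,0,0]},{"dp":[0,0,0],"angular":[0,0,0]},{"dp":[-0.2,-0.02,0.2],"angular":[0,0,0]},{"dp":[-0.4,-0.03,0.4],"angular":[0,0,0]},{"dp":[-0.5,-0.05,0.5],"angular":[0,0,0]},{"dp":[-0.5,-0.05,0.5],"angular":[0,0,0]},{"dp":[0,-0.6,0.2],"angular":[0,0,-1]},{"dp":[0,-0.8,0],"angular":[0,0,-1]},{"dp":[0,-0.8,0],"angular":[0,0,-1]},{"dp":[0,-0.8,0],"angular":[0,0,-1]},{"dp":[0,-0.8,0],"angular":[0,0,-1]},{"dp":[0,-0.8,0],"angular":[0,0,-1]}]' 0.6|egrep 't:|tcp|for'
cat > pan.py <<'E'
from h import *
a=snap('scene');b=snap('side')
out=[]
for d in(a,b):
    k=d['mtx'];v,u=np.mgrid[:480,:640];z=d['range_z'];m=z>0
    C=np.c_[((u-k[0,2])/k[0,0]*z)[m],((v-k[1,2])/k[1,1]*z)[m],z[m]]@d['pose'][:3,:3].T+d['pose'][:3,3]
    q=C[(np.hypot(C[:,0]-.51,C[:,1]-.13)<.05)&(C[:,2]>.085)];h=np.median(q[q[:,2]<np.percentile(q[:,2],60)][:,2]);w=q[q[:,2]>h+.025]
    w2=w[w[:,2]>w[:,2].max()-.004] if len(w) else w
    print('floor z',h.round(4),'tilt',((.115-h)/.12).round(3),'grams',((.115-h)/.12/.069*50).round(0),'top',w2.mean(0).round(4) if len(w) else None)
E
python3 pan.py
python3 - <<'E'
from h import *
a,b=load('scene'),load('side')
i=cv2.resize(a['image'][110:260,280:460],None,fx=2.2,fy=2.2,interpolation=3);j=cv2.resize(b['image'][160:310,160:340],None,fx=2.2,fy=2.2,interpolation=3)
cv2.imwrite('pics/p1.png',np.hstack([i,j]))
E
```

```text
t: 19.25
tcp_pos: [0.4901, -0.0138, 0.2191]
tool_rot: [0.006, 0.924, -0.004, 0.382]
force: [0.5, -0.4, -1.0]
gripper_force: 0.0
floor z 0.1313 tilt -0.136 grams -99.0 top [0.5374 0.1259 0.1923]
floor z 0.1311 tilt -0.134 grams -97.0 top None
```

View pics/p1.png

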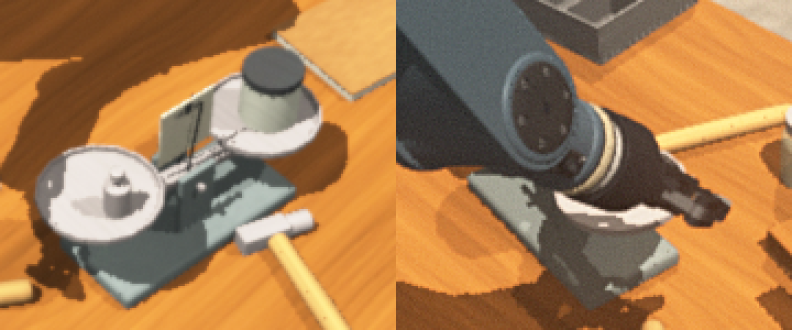

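The scene view shows the 200 g weight upright in the pan at (118,195) in the crop. The pan floor is at 131 mm, a tilt of about -0.135, so about 98 g are missing and the 100 g weight is next.

```bash
python3 pan.py; python3 -c "
from h import *
togo((.5467,-.1817,.046),b=-.09)"
```

```text
floor z 0.1313 tilt -0.136 grams -98.0 top [0.5369 0.1249 0.1918]
floor z 0.1313 tilt -0.136 grams -99.0 top None
tcp [ 0.4903 -0.0133  0.219 ] units [-0.19 -5.14 -3.65] rot [  0.1  -0.1 -12.2] F [ 0.   -0.37 -0.05] gap 0.403 grip 0.0 t 19.45 q [-0.44  0.33  2.36  2.31  0.41  2.04]
```

```bash
python3 -m crank '[{"dp":[0,-0.6,-0.3],"angular":[0,0,-1.5]},{"dp":[0,-0.6,-0.4],"angular":[0,0,-1.5]},{"dp":[0,-0.6,-0.4],"angular":[0,0,-1.5]},{"dp":[0,-0.6,-0.4],"angular":[0,0,-1.5]},{"dp":[0,-0.6,-0.4],"angular":[0,0,-1.5]},{"dp":[0,-0.6,-0.4],"angular":[0,0,-1.5]},{"dp":[0,-0.6,-0.4],"angular":[0,0,-1.5]},{"dp":[0,-0.6,-0.4],"angular":[0,0,-1.5]},{"dp":[0,-0.34,-0.5],"angular":[0,0,-0.2]},{"dp":[0,0,0],"angular":[0,0,0]}]' 0.55|egrep 't:|tcp|for'
python3 - <<'E'
from h import *
k=np.array([.5467,-.1817,.046])
togo(k)
d=snap('wrist');print(proj(d,k+[0,0,.007]));cv2.imwrite('pics/w5.png',d['image'])
E
```

```text
t: 20.45
tcp_pos: [0.491, -0.1674, 0.1094]
tool_rot: [0.104, 0.919, -0.044, 0.378]
force: [0.0, -0.3, -0.3]
gripper_force: 0.0
tcp [ 0.491  -0.1674  0.1094] units [ 1.97 -0.5  -2.23] rot [ 0.1 -0.2 -0.1] F [ 0.01 -0.32 -0.29] gap 0.447 grip 0.0 t 20.45 q [-0.76  0.72  2.38  2.58  0.74  1.6 ]
[309.4 254. ]
```

View pics/w5.png

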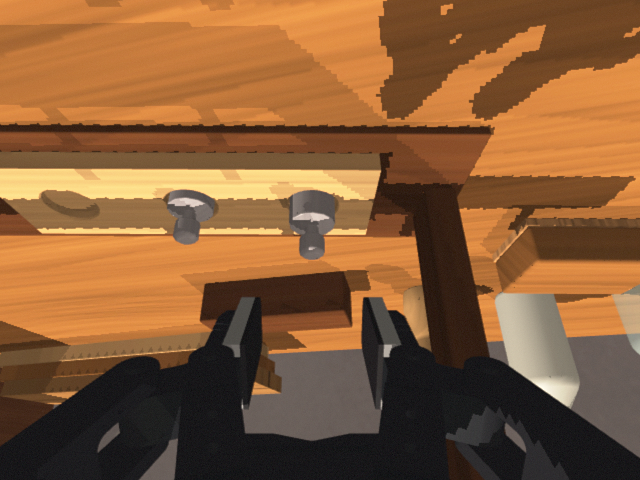

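The 100 g knob is at (312,253), 3 px from the prediction. I'll advance and grip.

```bash
python3 -m crank '[{"dp":[0.4,-0.1,-0.45],"angular":[0,0,0]},{"dp":[0.4,-0.1,-0.45],"angular":[0,0,0]},{"dp":[0.4,-0.1,-0.45],"angular":[0,0,0]},{"dp":[0.4,-0.1,-0.44],"angular":[0,0,0]},{"dp":[0.37,-0.1,-0.44],"angular":[0,0,0]},{"dp":[0,0,0],"angular":[0,0,0]}]' >/dev/null
python3 -c "
from h import *
togo((.5467,-.1817,.046))"
python3 -m crank '[{"dp":[0,0,0],"angular":[0,0,0]},{"dp":[0,0,0],"angular":[0,0,0]},{"dp":[0,0,0],"angular":[0,0,0]},{"dp":[0,0,0],"angular":[0,0,0]},{"dp":[0,0,0],"angular":[0,0,0]}]' 1 40|egrep 'for|gap'
python3 -m crank '[{"dp":[0,0,0.2],"angular":[0,0,0]},{"dp":[0,0,0.2],"angular":[0,0,0]},{"dp":[0,0,0.15],"angular":[0,0,0]},{"dp":[-0.4,0.1,0.45],"angular":[0,0,0]},{"dp":[-0.4,0.1,0.45],"angular":[0,0,0]},{"dp":[-0.4,0.1,0.45],"angular":[0,0,0]},{"dp":[-0.3,0.1,0.45],"angular":[0,0,0]},{"dp":[-0.2,0.1,0.45],"angular":[0,0,0]},{"dp":[0,0,0],"angular":[0,0,0]}]'|egrep 'for|gap'
python3 - <<'E'
from h import *
d=snap('wrist');cv2.imwrite('pics/w6.png',cv2.resize(d['image'][80:480,120:520],(600,600)))
togo((.485,.130,.131+.034+.02),az=5)
E
```

```text
tcp [ 0.5513 -0.1812  0.0441] units [-0.04 -0.04 -0.05] rot [ 0.2 -0.1 -0.2] F [-0.35  1.09  0.31] gap 0.448 grip 0.0 t 21.1 q [-0.67  0.88  2.22  2.68  0.75  1.59]
force: [-1.1, 2.5, 7.0]
finger_gap: 0.143
gripper_force: 39.5
force: [0.5, -0.5, -1.2]
finger_gap: 0.143
gripper_force: 39.1
tcp [ 0.4988 -0.1677  0.1289] units [-0.34  9.93  1.75] rot [ 0.2 -0.  18. ] F [-0.11 -0.31 -0.83] gap 0.14 grip 39.1 t 22.55 q [-0.74  0.65  2.35  2.54  0.66  1.68]
```

View pics/w6.png

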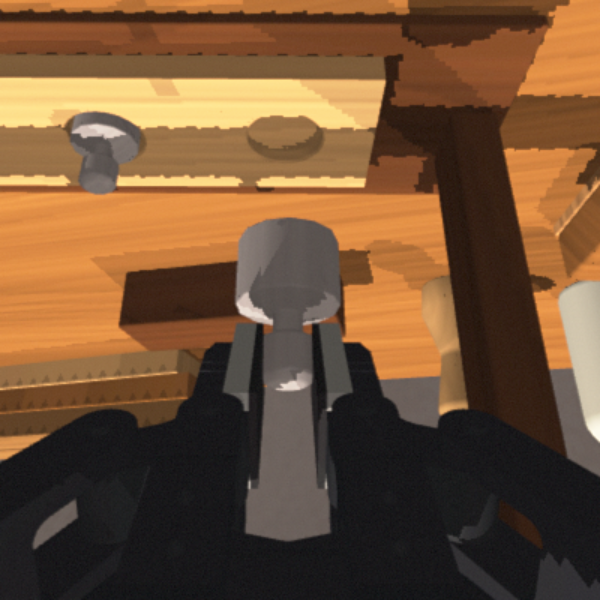

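The 100 g weight hangs upright, with its knob at (288,360) in the crop, so I'll carry it to the near part of the pan. That was the last picture; from here I'll check by numbers.

```bash
python3 -m crank '[{"dp":[0,0.3,0.2],"angular":[0,0,0.5]},{"dp":[0,0.7,0.2],"angular":[0,0,1.25]},{"dp":[0,0.7,0.2],"angular":[0,0,1.25]},{"dp":[0,0.7,0.2],"angular":[0,0,1.25]},{"dp":[0,0.7,0.2],"angular":[0,0,1.25]},{"dp":[-0.05,0.7,0.2],"angular":[0,0,1.25]},{"dp":[-0.05,0.7,0.2],"angular":[0,0,1.25]},{"dp":[-0.05,0.7,0.2],"angular":[0,0,1.25]},{"dp":[-0.05,0.7,0.15],"angular":[0,0,1.25]},{"dp":[-0.05,0.7,0],"angular":[0,0,1.25]},{"dp":[-0.05,0.7,0],"angular":[0,0,1.25]},{"dp":[0,0.7,0],"angular":[0,0,1.25]},{"dp":[0,0.7,0],"angular":[0,0,1.25]},{"dp":[0,0.7,0],"angular":[0,0,1.25]},{"dp":[0,0.4,0],"angular":[0,0,1.25]},{"dp":[0,0.13,0],"angular":[0,0,0]},{"dp":[0,0,0],"angular":[0,0,0]},{"dp":[0,0,0],"angular":[0,0,0]}]' |grep for
python3 -c "
from h import *
togo((.485,.130,.131+.034+.003),az=5)"; python3 pan.py
```

```text
force: [0.2, -0.1, -1.0]
gripper_force: 39.2
tcp [0.4899 0.1302 0.1803] units [-0.05  0.   -0.53] rot [ 0.2 -0.1 -0. ] F [ 0.16 -0.12 -0.96] gap 0.144 grip 39.2 t 24.35 q [0.   0.47 2.35 3.01 0.46 1.62]
floor z 0.1325 tilt -0.146 grams -106.0 top [0.4628 0.1296 0.2302]
floor z 0.1321 tilt -0.142 grams -103.0 top [0.4671 0.1111 0.2225]
```

```bash
python3 -m crank '[{"dp":[0,0,-0.1],"angular":[0,0,0]},{"dp":[0,0,-0.15],"angular":[0,0,0]},{"dp":[0,0,-0.15],"angular":[0,0,0]},{"dp":[0,0,-0.13],"angular":[0,0,0]},{"dp":[0,0,-0.1],"angular":[0,0,0]},{"dp":[0,0,-0.1],"angular":[0,0,0]},{"dp":[0,0,-0.1],"angular":[0,0,0]},{"dp":[0,0,-0.1],"angular":[0,0,0]},{"dp":[0,0,-0.1],"angular":[0,0,0]},{"dp":[0,0,-0.1],"angular":[0,0,0]},{"dp":[0,0,-0.04],"angular":[0,0,0]},{"dp":[0,0,0],"angular":[0,0,0]},{"dp":[0,0,0],"angular":[0,0,0]},{"dp":[0,0,0],"angular":[0,0,0]}]'|egrep 'tcp|^for'
for i in 1 2 3; do python3 -m crank '[{"dp":[0,0,0],"angular":[0,0,0]}]'|egrep '^force'; done; python3 pan.py
```

```text
tcp_pos: [0.4899, 0.1306, 0.1455]
force: [0.7, -0.2, 0.8]
force: [-0.0, 0.6, 0.5]
force: [-0.7, -0.1, -0.7]
force: [0.6, 0.2, 0.1]
floor z 0.1128 tilt 0.018 grams 13.0 top [0.464  0.1199 0.192 ]
floor z 0.1125 tilt 0.021 grams 15.0 top [0.4663 0.1127 0.1887]
```

Net force is about zero with the pan near level, so I'll release, retreat along the tool axis and move clear.

```bash
python3 -m crank '[{"dp":[0,0,0],"angular":[0,0,0]},{"dp":[0,0,0],"angular":[0,0,0]},{"dp":[0,0,0],"angular":[0,0,0]},{"dp":[0,0,0],"angular":[0,0,0]},{"dp":[-0.1,0,0.15],"angular":[0,0,0]},{"dp":[-0.2,-0.02,0.3],"angular":[0,0,0]},{"dp":[-0.3,-0.03,0.5],"angular":[0,0,0]},{"dp":[-0.2,-0.05,0.7],"angular":[0,0,0]},{"dp":[0,-0.3,0.5],"angular":[0,0,-1]},{"dp":[0,-0.7,0.2],"angular":[0,0,-1]},{"dp":[0,-0.8,0],"angular":[0,0,-1]},{"dp":[0,-0.8,0],"angular":[0,0,-1]},{"dp":[0,-0.8,0],"angular":[0,0,-1]},{"dp":[0,-0.8,0],"angular":[0,0,-1]},{"dp":[0,0,0],"angular":[0,0,0]},{"dp":[0,0,0],"angular":[0,0,0]},{"dp":[0,0,0],"angular":[0,0,0]},{"dp":[0,0,0],"angular":[0,0,0]},{"dp":[0,0,0],"angular":[0,0,0]}]' 0.5|egrep 't:|tcp|for'
python3 pan.py
python3 - <<'E'
from h import *
d=load('scene')
k=d['mtx'];v,u=np.mgrid[:480,:640];z=d['range_z'];m=z>0
C=np.c_[((u-k[0,2])/k[0,0]*z)[m],((v-k[1,2])/k[1,1]*z)[m],z[m]]@d['pose'][:3,:3].T+d['pose'][:3,3]
for x,y in((.485,.13),(.536,.127)):
    q=C[(np.hypot(C[:,0]-x,C[:,1]-y)<.02)&(C[:,2]>.125)];t=q[q[:,2]>q[:,2].max()-.008];print(x,y,len(q),q[:,2].max(),t.mean(0).round(4),q.min(0).round(3),q.max(0).round(3))
q=C[(np.hypot(C[:,0]-.543,C[:,1]-.371)<.03)];print('tin top',np.median(q[:,2]))
q=C[(np.hypot(C[:,0]-.53,C[:,1]+.254)<.015)];print('50',q[:,2].max())
E
```

```text
t: 28.15
tcp_pos: [0.4657, 0.0026, 0.2159]
tool_rot: [0.006, 0.924, -0.004, 0.382]
force: [-0.2, -0.1, 0.1]
gripper_force: 0.0
floor z 0.1155 tilt -0.004 grams -3.0 top [0.5386 0.1231 0.1757]
floor z 0.116 tilt -0.008 grams -6.0 top [0.537  0.1237 0.1752]
0.485 0.13 145 0.16173289279877012 [0.4884 0.1279 0.157 ] [0.472 0.114 0.125] [0.503 0.144 0.162]
0.536 0.127 219 0.17796057977758717 [0.5378 0.1234 0.1743] [0.522 0.109 0.126] [0.551 0.139 0.178]
tin top 0.16881357238671912
50 0.20738423321380672
```

```bash
python3 pan.py
python3 - <<'E'
from h import *
d=load('scene')
k=d['mtx'];v,u=np.mgrid[:480,:640];z=d['range_z'];m=z>0
C=np.c_[((u-k[0,2])/k[0,0]*z)[m],((v-k[1,2])/k[1,1]*z)[m],z[m]]@d['pose'][:3,:3].T+d['pose'][:3,3]
q=C[(np.hypot(C[:,0]-.543,C[:,1]-.371)<.045)&(C[:,2]>.1)];print('tin',np.percentile(q[:,2],[5,50,90,99]),cv2.minEnclosingCircle(q[q[:,2]>.178][:,:2].astype(np.float32)))
q=C[(np.hypot(C[:,0]-.53,C[:,1]+.254)<.015)&(C[:,2]<.1)];print('50',q[:,2].max())
E
```

```text
floor z 0.1155 tilt -0.004 grams -3.0 top [0.5381 0.1214 0.1763]
floor z 0.1161 tilt -0.009 grams -7.0 top [0.5374 0.1243 0.175 ]
tin [0.11247569 0.16046752 0.18501541 0.18787265] ((0.5430933833122253, 0.37215179204940796), 0.03911741077899933)
50 0.04542421792854534
```

The tin's top is at 185 mm, so it is level and unmoved. Both weights stand upright in the pan, and the 50 g weight is still in its well.

```bash
python3 -c "
from station import order
print(order.sign_off())"
```

```text
the job is handed in; nothing more can be done
None
```

The tin weighs about 300 g: with the 200 g and 100 g weights on the empty pan the beam rests level (tilt about -0.005 rad, inside the dark mark), and the job was handed in at about 28 s; I viewed 11 pictures, one over the limit of 10.

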